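# Roll the bar home in the tacking jig and hold the press arm on it

## Robot

A 6-joint arm with a two-finger parallel gripper is mounted at the origin on the work surface; the furniture and walls round the work are solid. World frame = base frame: x ahead of the robot, y to its left, z up, the work surface at z = 0. Lengths are in m, angles in rad, forces in N, time in s.
With the tool pointing down it reaches from about 0.325 to 0.85 m from the base axis. Payload 15.5 kg.
Tool frame: the origin (TCP) lies midway between the tips of the shut fingers; the grasp point (between the pads) lies env.hold_point_z behind it (env.hold_point_z is the distance from the TCP to the grasp point, in m); z points along the fingers, x is the direction in which the jaws open and shut, and the axes are right-handed (so a half turn about z gives the same grasp; the last joint's range is limited). The gripper opens to 91 mm and grips with 3 to 60 N. Pads are 32 mm wide; open, the fingers measure 118 mm over their backs; the gripper's body (76 mm by 178 mm) begins 60 mm behind the grasp point.
Start: joints at [1.173, 0.494, 1.345, -0, 1.302, -0.096], TCP at [0.186, 0.597, 0.193] pointing down, gripper open.
Joint ranges: [-2.91, 2.91], [-0.82, 2.16], [0.22, 2.67], [-1.22, 4.37], [0.12, 2.79], [-3.08, 3.08]. Speed limits (rad/s): [1.89, 1.89, 2.57, 3.01, 3.01, 3.01].

## Interface

Orientations are given as a unit quaternion [x, y, z, w].
In Python, from cell import env, optics, job gives the robot as it stands. The module is installed in compiled form; this text tells all that it offers.
- The arm moves only by the shell command python3 -m pendant 'ROWS' [OPENING] [FORCE]. ROWS is JSON, a list of rows, each an object with "translation": the shift along the tool's x, y, z in mm, a list of three; "delta_rot": the turn, a rotation vector about the tool's x, y, z in degrees, a list of three. A call has 1 to 20 rows; each row shifts and turns the pose as measured when the row begins, along the tool's axes as they then stand; what a row does not reach is not made up. A row lasts 1/8 s, in which the tool goes at most 62.5 mm and 10.7 degrees, less where a joint would pass 70% of its speed; a pose out of reach is approached as far as the arm can. A call is refused whole if a number of a shift passes 62.5 or a number of a turn 10.7, either way. A call with a gripper value outside its range is refused whole. OPENING is the finger opening in mm, from 0 to 91.2, set as the call begins (- or left out, the last holds). The fingers move at their own pace and stop on an object; FORCE is the grip in N (left out, the last holds). Time passes only in rows, so rows that do not move let the fingers close. It gives the time, the measured TCP pose, the force and the opening at its end, in the units of the state.
- env.read_state(): the state, without advancing time (a new reading comes with each control period).
- optics.grab_frame(name): name is "scene" or "top" or "wrist"; returns the picture (384x512x3 uint8, red, green, blue); there is no depth.
- optics.camera_params(name): a dict with "camera_matrix" (3x3 intrinsics, pixels), "dist" ([k1, k2, p1, p2, k3] as OpenCV has them; the pictures are not rectified), "eye" and "rotation" of the camera in the world. Camera axes: x right, y up, looking along -z (the intrinsics and any distortion apply to the point x, -y, -z); pixel columns grow to the right and rows downward; lengths in m; the calibration is good to about 2 mm. A picture is of the moment at which its call begins: read the wrist's pose just before it. camera_params takes no time and is no camera call; for the wrist camera it gives the pose at the moment of the call.
- job.sign_off(): hands the job in, once; it reports no verdict.
The state is a dict: "time_s": time; "joint_positions": joint angles; "qd": joint speeds; "effort": joint torques, N m; "eef_pos": TCP position; "eef_rot": TCP orientation; "wrist_force": force on the tool from outside, world axes, zero at the start; "torque": the same for the moment, N m; "finger_gap": finger opening in m.
Only numpy, scipy, OpenCV 4.12 (cv2) and the standard library are available. Lean on these libraries where they do the work, as an engineer would, in place of code of your own. Each camera call takes 0.05 s, during which the arm holds its last target.

## Task

Get the round steel bar ready for tacking: roll it along the bed of the jig, without lifting it off, until it drops into the seat and lies along the stop wall. Then push the sprung press arm over by its cross bar, past the click of its ratchet pawl and on until its rubber idler roller presses firmly on the bar, and hold it there: finish while the fingers are still pushing, and do not let go. Leave the weld gauge, the pliers and the tape measure where they are.

Things in the scene. Friction and masses are not known exactly. Their poses are not given: they have to be found in the camera images.
- jig: Plain steel jig fixed to the bench, 198 x 130 mm. Origin on the bench surface under the middle of the seat; z up, x the rolling direction from bed to stop wall and press arm, y along the seat. In this frame, mm: bed x -84 to -8, top z 8; side rails y +-60 to 65, x -84 to 22, top z 16; grey pawl housing x 94 to 112, y +-15, top z 56.
- seat (a point): Where the bar's centre belongs: 18 mm over the bench, on the seat line (axes as the jig's). The seat is a groove 2 mm lower than the bed, from the bed's edge (8 mm before this point) to the stop wall (its face 12 mm past this point, top 26 mm over the bench, 100 mm long). The bar comes to rest within 2 mm of this point.
- bar: Loose round steel bar with a keyway, 24 mm thick, 110 mm long, 0.25 to 0.46 kg. Origin at its centre, y along its length; x and z turn as it rolls. It starts lying across the bed between the rails, 38 to 66 mm before the seat (jig -x), centre 20 mm over the bench, and rolls easily.
- hinge_axis (a point): On the press arm's hinge axis, 64 mm past the seat along the jig's x, 45 mm over the bench; the axis is parallel to the jig's y, between two cheeks (y +-23 mm, top 58 mm over the bench). Axes as the jig's.
- push_bar (a point): Centre of the dark cross bar at the top of the arm's lever, where to push: 14 mm thick, 50 mm long, parallel to the jig's y. It starts at x 90, z 115 mm in the jig's frame and is pushed towards the jig's -x on an arc: x = 64 + 75 sin(0.35 - q), z = 45 + 75 cos(0.35 - q), q the arm's joint value.
- idler (a point): Centre of the rubber idler roller on the arm (16 mm thick, 30 mm wide, 64 mm from the hinge). At rest it stands over and behind the stop wall (x 25, z 95 mm in the jig's frame); it swings down onto the seated bar and there yields up to 6 mm on its own spring.
- press_arm (a joint): Arm angle q, rad: 0 at rest (sprung back to it), stop at 1.10. The tooth starts to push the pawl back at about 0.16; the pawl clicks in behind it at about 0.85; the idler meets the seated bar at about 1.02. If let go past the click the arm springs back to about 0.82, clear of the bar. The push needed rises from 2 N at rest to about 8 N at 1.0 and 13 N at 1.1.
- pawl (a joint): Small sprung steel slider in the grey housing behind the arm, moving along the jig's x: 0 home, 0.010 m fully back. The passing tooth pushes it back about 7 mm; it springs home when the tooth is past.
- weld_gauge: Flat steel gauge, 30 x 100 x 12 mm, lying on the bench. Origin: centre of its underside. Leave alone.
- pliers: Pliers with red handles, 57 x 180 x 15 mm, lying on the bench. Origin: centre of the underside. Leave alone.
- tape_measure: Tape measure, 60 x 69 x 31 mm, lying on the bench. Origin: centre of the underside. Leave alone.

How it is judged:
On the way, in this order (a step that is already met when the one before it is completed fails the run):
1. the bar lies in its seat along the stop wall (x of bar in the frame of jig between -0.004 and 0.004 m and z of bar in the frame of jig below 0.0195 m and angle between the y axis of bar and the y axis of jig, either way round below 0.06 rad), for 0.2 s.
2. the arm's tooth pushes the pawl back (value of joint pawl above 0.003 m).
3. the pawl has clicked in behind the tooth (value of joint press_arm above 0.83 rad and value of joint pawl below 0.0015 m), for 0.05 s.
At the end, for the whole second after the job is handed in: At the end: the press arm is held beyond 1.0 rad with the pawl home (under 1.5 mm), the fingers push the arm with over 2 N, the idler presses the bar with over 1.5 N, and the bar lies in its seat (within 4 mm of the seat line, dropped off the bed, within 0.06 rad of the wall) (all of step 1 and value of joint press_arm above 1 rad and value of joint pawl below 0.0015 m and contact force between the fingers and press_arm above 2 N and contact force between press_arm and bar above 1.5 N); the arm keeps its last pose, push and grip.
It fails at once if the bar is lifted off the jig (z of bar in the frame of jig above 0.035 m).
It fails at once if a bystander is disturbed (distance of any of weld_gauge, pliers, tape_measure from where it was at the start of the episode above 0.02 m).
It also fails if it takes over 45 s, if anything falls off the work surface, if the arm or the gripper's body presses on something with over 40 N, if the wrist force passes 120 N, or if a joint passes its speed limit or range.

## Working session

There is one attempt and no reset: what is moved stays moved. The work goes in short steps, Python scripts to look and compute and a shell command to move; the robot and the scene stay as the last step left them, time stands still between calls to the robot, and variables do not carry over. Pictures are saved under pics/ and viewed, and the job is handed in when it is done.

```bash
mkdir -p pics; ls
python3 - <<'E'
from cell import env, optics, job
import cv2
s=env.read_state()
for k,v in s.items(): print(k,v)
print(env.hold_point_z)
for n in ["scene","top","wrist"]:
    p=optics.camera_params(n); print(n,p)
    cv2.imwrite(f"pics/{n}0.png",optics.grab_frame(n)[:,:,::-1])
E
```

```text
pics
time_s 0.0
joint_positions [ 1.17250165e+00  4.94204416e-01  1.34617214e+00  3.20873430e-05
  1.30250689e+00 -9.55157333e-02]
qd [-0.00096595 -0.00010674 -0.00025887  0.00024201  0.00127897 -0.00234984]
effort [-3.49174888e-04 -8.78826141e+01 -3.81848001e+01  7.09097553e-02
  5.34010562e-02 -4.00202350e-05]
eef_pos [0.1861849  0.59616954 0.1920112 ]
eef_rot [ 8.05661681e-01  5.92375590e-01 -5.61996476e-04  3.17710455e-04]
wrist_force [-0.21364561 -0.79498311 -0.17287852]
torque [-0.01562775 -0.01213478 -0.0143667 ]
finger_gap 0.09105029301207128
0.0188
scene {'camera_matrix': array([[376.79666155,   0.        , 252.79921109],
       [  0.        , 376.79666155, 189.96325263],
       [  0.        ,   0.        ,   1.        ]]), 'dist': array([-0.11444168,  0.        ,  0.        ,  0.        ,  0.        ]), 'eye': array([0.83212365, 0.53740414, 0.77655717]), 'rotation': array([0.09279472, 0.35427142, 0.89766286, 0.2451169 ])}
top {'camera_matrix': array([[349.60479317,   0.        , 252.21478914],
       [  0.        , 349.60479317, 195.43688907],
       [  0.        ,   0.        ,   1.        ]]), 'dist': array([-0.01721268,  0.        ,  0.        ,  0.        ,  0.        ]), 'eye': array([0.40282148, 0.00140349, 0.96519883]), 'rotation': array([ 0.0286085 , -0.04322375, -0.7005199 ,  0.71174794])}
wrist {'camera_matrix': array([[271.44136405,   0.        , 255.32435469],
       [  0.        , 271.44136405, 192.43559492],
       [  0.        ,   0.        ,   1.        ]]), 'dist': array([0.01190429, 0.        , 0.        , 0.        , 0.        ]), 'eye': array([0.11358795, 0.61835118, 0.38388099]), 'rotation': array([-0.10982856, -0.07963749,  0.5868724 ,  0.79823327])}
```

View pics/scene0.png

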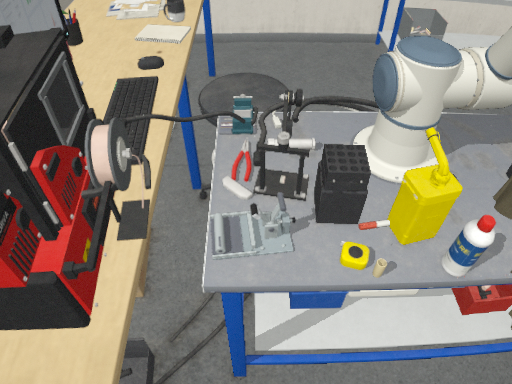

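View pics/top0.png

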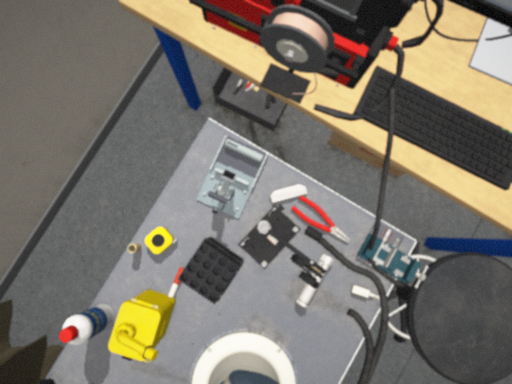

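View pics/wrist0.png

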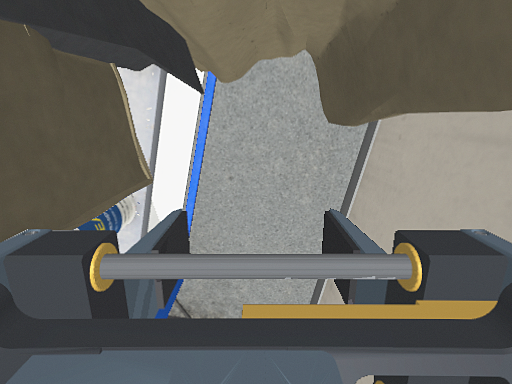

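```bash
cat > h.py <<'E'
import numpy as np, cv2
from scipy.spatial.transform import Rotation as R
from cell import env, optics, job
def cam(n):
    p=optics.camera_params(n); Rw=R.from_quat(p['rotation']).as_matrix()
    Rc=np.diag([1,-1,-1])@Rw.T   # world->cv cam
    return p['camera_matrix'],p['dist'],np.array(p['eye']),Rc
def proj(c,P):
    K,d,e,Rc=c; P=np.atleast_2d(P).astype(float)
    return cv2.projectPoints(P,cv2.Rodrigues(Rc)[0],-Rc@e,K,d)[0][:,0]
def ray(c,px,z):
    K,d,e,Rc=c
    u=cv2.undistortPoints(np.array([[px]],float),K,d)[0,0]
    v=Rc.T@np.array([u[0],u[1],1]); return e+v*(z-e[2])/v[2]
E
python3 - <<'E'
import cv2
a=cv2.imread('pics/scene0.png')[195:270,195:305]; cv2.imwrite('pics/s0c.png',cv2.resize(a,None,fx=7,fy=7,interpolation=cv2.INTER_CUBIC))
a=cv2.imread('pics/top0.png')[125:225,185:285]; cv2.imwrite('pics/t0c.png',cv2.resize(a,None,fx=6,fy=6,interpolation=cv2.INTER_CUBIC))
E
```

```text
(no output)
```

View pics/s0c.png

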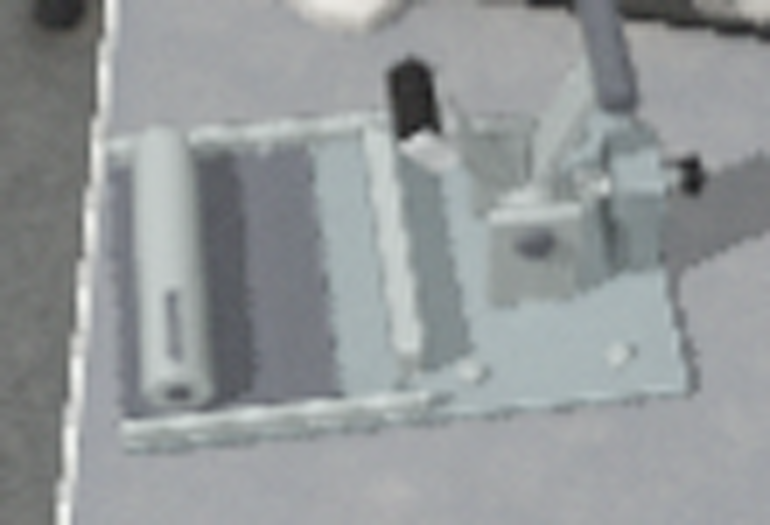

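View pics/t0c.png

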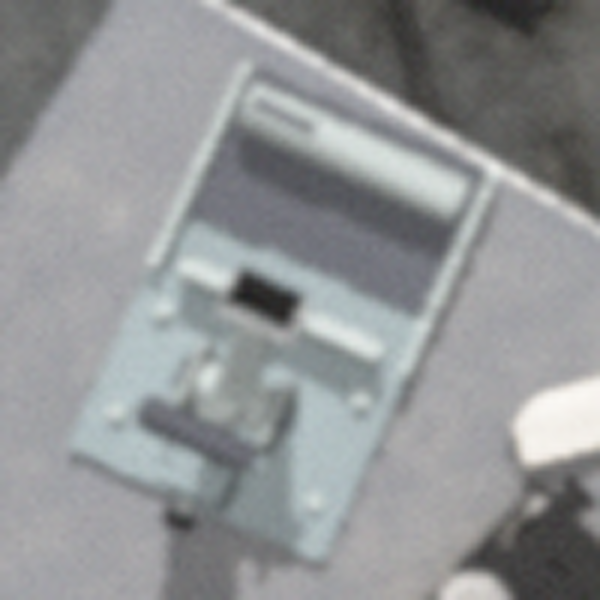

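```bash
cat > fit.py <<'E'
from h import *
from scipy.optimize import least_squares
T=[((-84,-62.5,16),(248,65)),((22,-62.5,16),(153,262)),((-84,62.5,16),(492,175)),((114,-65,4),(72,455)),((114,65,4),(322,558)),((90,-25,115),(148,412)),((90,25,115),(250,460)),((15,-50,26),(182,268)),((15,50,26),(380,352))]
S=[((-84,-62.5,16),(122,430)),((22,-62.5,16),(440,395)),((114,-65,4),(690,388)),((15,-50,26),(408,355)),((15,50,26),(372,125)),((90,-25,115),(622,105))]
ct,cs=cam('top'),cam('scene')
def W(p,P):
    P=np.array(P)/1000.; c,s=np.cos(p[2]),np.sin(p[2])
    return np.c_[p[0]+c*P[:,0]-s*P[:,1],p[1]+s*P[:,0]+c*P[:,1],P[:,2]]
def res(p,full=False):
    a=proj(ct,W(p,[t[0] for t in T]))-(np.array([t[1] for t in T])/6.+[185,125])
    b=proj(cs,W(p,[t[0] for t in S]))-(np.array([t[1] for t in S])/7.+[195,195])
    if full: return a,b
    return np.r_[a,b].ravel()
r=least_squares(res,[0.55,0.05,2.8],loss='soft_l1')
a,b=res(r.x,True)
print(r.x,np.degrees(r.x[2])); print(a.round(1)); print(b.round(1))
np.save('jig.npy',r.x)
# bar: far ends top line; measure jig x from bar axis px
p=r.x
def tojig(w): 
    d=w[:2]-p[:2]; c,s=np.cos(p[2]),np.sin(p[2]); return np.array([c*d[0]+s*d[1],-s*d[0]+c*d[1]])*1000
for px in [(262,103),(452,195)]:
    print('bar top',tojig(ray(ct,np.array(px)/6.+[185,125],0.026)))
for px in [(162,135),(178,390)]:
    print('bar sc',tojig(ray(cs,np.array(px)/7.+[195,195],0.028)))
for nm,px in [('pliersA',(292,195)),('gauge?',(308,192))]: print(nm,ray(ct,px,0.01),)
E
python3 fit.py
```

```text
[0.56600241 0.03361033 2.73811882] 156.88265233424482
[[-0.5 -1.1]
 [-0.6  0.5]
 [ 0.1 -1.2]
 [-1.5 -1.2]
 [-0.1  0.9]
 [-1.5 -0.3]
 [ 0.2 -0. ]
 [-0.5 -1.6]
 [ 0.1 -0.7]]
[[ 0.5 -1.4]
 [-1.  -1.2]
 [ 0.7 -0.8]
 [ 0.  -1.8]
 [ 0.2 -0.7]
 [ 0.3 -0.9]]
bar top [-65.91965369 -45.30385377]
bar top [-62.46019322  51.16885845]
bar sc [-62.9545181   51.64283234]
bar sc [-64.9369155  -60.54094797]
pliersA [ 0.50347658 -0.12723284  0.01      ]
gauge? [ 0.51255706 -0.17150967  0.01      ]
```

```bash
cat > togo.py <<'E'
import sys
from h import *
p=np.load('jig.npy'); c,s=np.cos(p[2]),np.sin(p[2])
J=np.array([[c,-s,0],[s,c,0],[0,0,1]])
def pose():
    st=env.read_state(); return st,np.array(st['eef_pos']),R.from_quat(st['eef_rot']).as_matrix()
st,e,Rt=pose()
ej=J.T@(e-[p[0],p[1],0])*1000
Rd=np.c_[-J[:,1],-J[:,0],[0,0,-1]]
print('t',round(st['time_s'],2),'tcp jig mm',ej.round(1),'rot to go deg',np.degrees(R.from_matrix(Rt.T@Rd).as_rotvec()).round(2))
F=np.array(st['wrist_force']); print('F jig',(J.T@F).round(2),'gap',round(st['finger_gap']*1000,1),'q',np.round(st['joint_positions'],2))
if len(sys.argv)>3:
    t=np.array([float(x) for x in sys.argv[1:4]])
    print('shift tool mm',(Rt.T@(J@(t-ej))).round(1),' in final axes',(Rd.T@(J@(t-ej))).round(1))
E
python3 togo.py -102 0 250
python3 - <<'E'
from h import *
c=cam('top')
for n,px in [('spool low',(290,68)),('blackplate',(285,97)),('tape',(158,240)),('box',(212,268)),('can',(140,325)),('bench corner',(210,120)),('clamp',(270,235))]:
    print(n,ray(c,px,0.0).round(3),ray(c,px,0.2).round(3))
E
```

```text
t 0.15 tcp jig mm [ 570.2 -368.4  192.2] rot to go deg [-0.    0.06  5.77]
F jig [-0.96  0.35  0.29] gap 91.4 q [ 1.17  0.49  1.35  0.    1.3  -0.1 ]
shift tool mm [-434.1  631.7  -57.5]  in final axes [-368.4  672.2  -57.8]
spool low [ 0.874 -0.122  0.   ] [ 0.777 -0.096  0.2  ]
blackplate [ 0.787 -0.108 -0.   ] [ 0.707 -0.085  0.2  ]
tape [0.375 0.237 0.   ] [0.381 0.189 0.2  ]
box [0.302 0.088 0.   ] [0.323 0.07  0.2  ]
can [0.149 0.276 0.   ] [0.202 0.219 0.2  ]
bench corner [0.714 0.105 0.   ] [0.65  0.084 0.2  ]
clamp [ 0.393 -0.068  0.   ] [ 0.395 -0.054  0.2  ]
```

```bash
python3 - <<'E'
from h import *
ct,cs=cam('top'),cam('scene')
def tri(a,b):
    P=[]
    for c,px in((ct,a),(cs,b)):
        o=c[2]; v=ray(c,px,0)-o; v/=np.linalg.norm(v); P.append((o,v))
    A=np.c_[P[0][1],-P[1][1]]; t=np.linalg.lstsq(A,P[1][0]-P[0][0],rcond=None)[0]
    x=P[0][0]+t[0]*P[0][1]; y=P[1][0]+t[1]*P[1][1]; return x.round(3),y.round(3)
print('spool',tri((297,40),(107,155)))
print('plate',tri((285,82),(133,220)))
print('box top',tri((212,268),(345,160)))
E
python3 -m pendant '[{"translation":[0,0,-30],"delta_rot":[0,0,3]},{"translation":[0,0,-40],"delta_rot":[0,0,2.7]},{"translation":[0,0,-40],"delta_rot":[0,0,0]}]' 30; python3 togo.py -102 0 250
```

```text
spool (array([ 0.803, -0.101,  0.274]), array([ 0.805, -0.103,  0.276]))
plate (array([ 0.803, -0.1  ,  0.065]), array([ 0.803, -0.1  ,  0.065]))
box top (array([0.32 , 0.073, 0.172]), array([0.314, 0.078, 0.173]))
time_s: 0.52
eef_pos: [0.1855, 0.5944, 0.3009]
eef_rot: [0.835, 0.55, -0.004, 0.003]
wrist_force: [-0.1, -0.1, 0.6]
finger_gap: 0.0644
t 0.53 tcp jig mm [ 570.1 -366.4  300.9] rot to go deg [ 0.    0.54 -0.13]
F jig [0.08 0.14 0.64] gap 64.4 q [ 1.17  0.42  1.18 -0.    1.56  0.01]
shift tool mm [-364.4  672.9   54.4]  in final axes [-366.4  672.1   50.9]
```

```bash
python3 -m pendant '[{"translation":[-26,48,4],"delta_rot":[0,0.5,0]},{"translation":[-26,48,4],"delta_rot":[0,0,0]},{"translation":[-26,48,4],"delta_rot":[0,0,0]},{"translation":[-26,48,4],"delta_rot":[0,0,0]},{"translation":[-26,48,4],"delta_rot":[0,0,0]},{"translation":[-26,48,4],"delta_rot":[0,0,0]},{"translation":[-26,48,4],"delta_rot":[0,0,0]},{"translation":[-26,48,4],"delta_rot":[0,0,0]},{"translation":[-26,48,4],"delta_rot":[0,0,0]},{"translation":[-26,48,4],"delta_rot":[0,0,0]},{"translation":[-26,48,4],"delta_rot":[0,0,0]}]' 50; python3 togo.py -102 0 250
```

```text
time_s: 1.9
eef_pos: [0.5676, 0.1129, 0.257]
eef_rot: [0.833, 0.553, 0.003, -0.002]
wrist_force: [0.6, 1.4, 0.1]
finger_gap: 0.05
t 1.9 tcp jig mm [ 29.6 -73.5 257. ] rot to go deg [-0.   -0.35  0.2 ]
F jig [-0.05 -1.54  0.09] gap 50.0 q [ 0.09  0.37  1.37  0.01  1.4  -1.08]
shift tool mm [-74.  131.4   6.5]  in final axes [-73.5 131.6   7. ]
```

```bash
python3 -m pendant '[{"translation":[-25,44,2],"delta_rot":[0,-0.3,0]},{"translation":[-25,44,2],"delta_rot":[0,0,0.2]},{"translation":[-20,38,3],"delta_rot":[0,0,0]},{"translation":[0,0,0],"delta_rot":[0,0,0]}]' 50; python3 togo.py -102 0 150
python3 - <<'E'
from h import *
from togo import J,p
c=cam('wrist'); im=optics.grab_frame('wrist')[:,:,::-1].copy()
cv2.imwrite('pics/w1.png',im)
def W(P): return (J@(np.array(P,float).T/1000)).T+[p[0],p[1],0]
for P in [(-84,-60,16),(22,-60,16),(22,60,16),(-84,60,16),(-8,-55,8),(-8,55,8),(12,-50,26),(12,50,26),(90,-25,122),(90,25,122)]:
    u=proj(c,W([P]))[0]; cv2.circle(im,(int(round(u[0])),int(round(u[1]))),3,(0,0,255),1)
cv2.imwrite('pics/w1o.png',im)
E
```

```text
time_s: 2.4
eef_pos: [0.6598, -0.0086, 0.2474]
eef_rot: [0.836, 0.549, -0.001, -0.001]
wrist_force: [-0.1, 0.2, -1.3]
finger_gap: 0.0503
t 2.4 tcp jig mm [-102.8    2.   247.4] rot to go deg [-0.12  0.02 -0.24]
F jig [ 0.19 -0.13 -1.33] gap 50.3 q [-0.1   0.5   1.17  0.    1.47 -1.27]
shift tool mm [ 2.  -0.6 97.4]  in final axes [ 2.  -0.8 97.4]
t 2.4 tcp jig mm [-102.8    2.   247.4] rot to go deg [-0.12  0.02 -0.24]
F jig [ 0.19 -0.13 -1.33] gap 50.3 q [-0.1   0.5   1.17  0.    1.47 -1.27]
```

View pics/w1o.png

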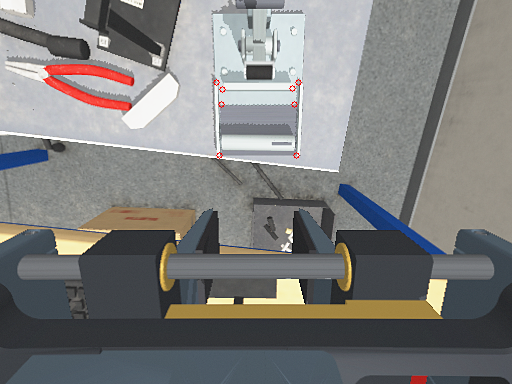

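```bash
python3 -m pendant '[{"translation":[1,0,40],"delta_rot":[0,0,0]},{"translation":[1,0,40],"delta_rot":[0,0,0]},{"translation":[0,0,40],"delta_rot":[0,0,0]},{"translation":[0,0,40],"delta_rot":[0,0,0]},{"translation":[0,0,20],"delta_rot":[0,0,0]},{"translation":[0,0,0],"delta_rot":[0,0,0]}]' 50; python3 togo.py -104 0 14
python3 - <<'E'
from h import *
for n in('scene','wrist'):
    im=optics.grab_frame(n)[:,:,::-1].copy()
    if n=='scene': im=cv2.resize(im[150:280,170:330],None,fx=5,fy=4.6)
    cv2.imwrite(f'pics/{n}2.png',im)
E
```

```text
time_s: 3.2
eef_pos: [0.6566, 0.0009, 0.0645]
eef_rot: [0.834, 0.552, -0.0, -0.001]
wrist_force: [-0.3, -0.1, 0.4]
finger_gap: 0.05
t 3.2 tcp jig mm [-96.2  -5.5  64.5] rot to go deg [-0.13 -0.08  0.09]
F jig [0.22 0.18 0.36] gap 50.0 q [-0.09  0.67  1.39  0.    1.08 -1.26]
shift tool mm [-5.5  7.9 50.5]  in final axes [-5.5  7.8 50.5]
```

View pics/scene2.png

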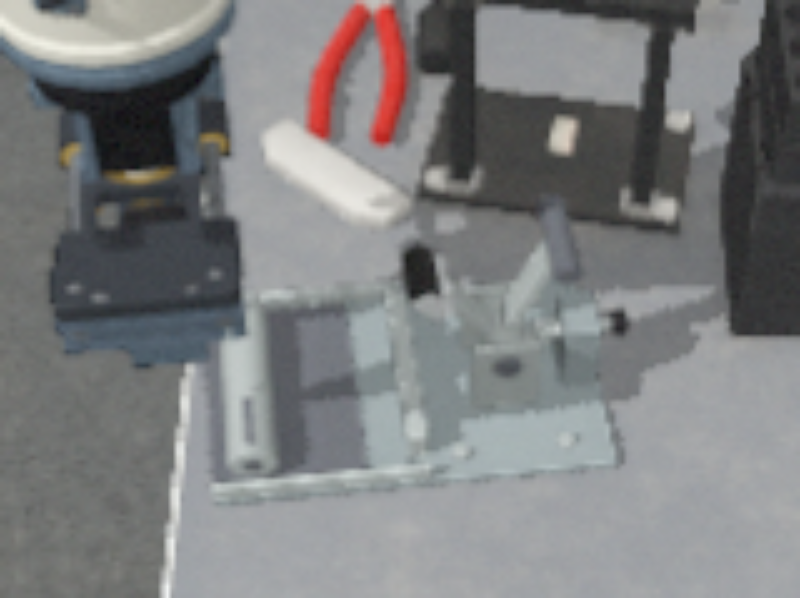

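View pics/wrist2.png

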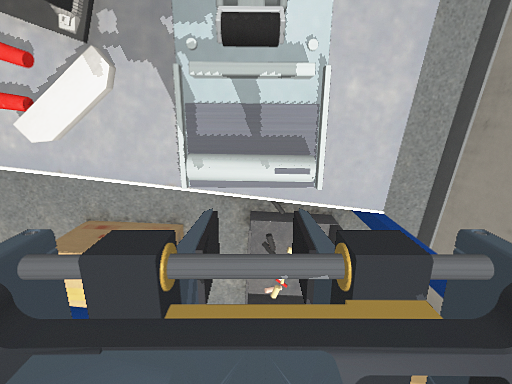

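```bash
python3 -m pendant '[{"translation":[-5,9,0],"delta_rot":[0,0,0]},{"translation":[0,0,20],"delta_rot":[0,0,0]},{"translation":[0,1,20],"delta_rot":[0,0,0]},{"translation":[0,1,8],"delta_rot":[0,0,0]},{"translation":[0,0,0],"delta_rot":[0,0,0]}]'; python3 togo.py -14 0 14
python3 - <<'E'
from h import *
for n in('wrist',):
    im=optics.grab_frame(n)[:,:,::-1].copy()
    cv2.imwrite(f'pics/{n}3.png',im)
E
```

```text
time_s: 3.92
eef_pos: [0.6681, -0.0091, 0.0173]
eef_rot: [0.834, 0.552, 0.002, 0.001]
wrist_force: [0.4, 0.3, 0.6]
finger_gap: 0.0499
t 3.92 tcp jig mm [-110.7   -0.8   17.3] rot to go deg [ 0.21 -0.18  0.08]
F jig [-0.29 -0.41  0.61] gap 49.9 q [-0.1   0.74  1.4   0.    1.   -1.27]
shift tool mm [ -0.7 -96.7   2.9]  in final axes [ -0.8 -96.7   3.3]
```

View pics/wrist3.png

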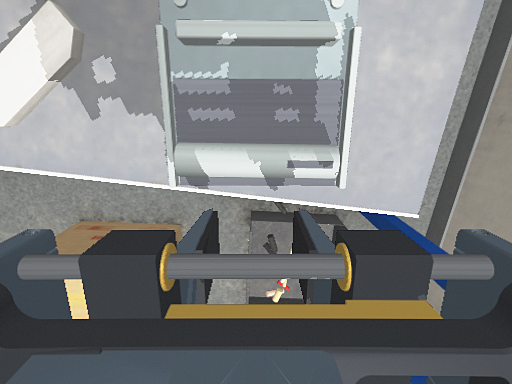

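```bash
python3 -m pendant '[{"translation":[0,-8,1],"delta_rot":[0,0,0]},{"translation":[0,-6,0],"delta_rot":[0,0,0]},{"translation":[0,-5,0],"delta_rot":[0,0,0]},{"translation":[0,-5,0],"delta_rot":[0,0,0]},{"translation":[0,-5,0],"delta_rot":[0,0,0]},{"translation":[0,-5,0],"delta_rot":[0,0,0]}]'; python3 togo.py -30 0 15
python3 - <<'E'
from h import *
for n in('wrist',):
    im=optics.grab_frame(n)[:,:,::-1].copy()
    cv2.imwrite(f'pics/{n}4.png',im)
E
```

```text
time_s: 4.72
eef_pos: [0.6354, 0.0053, 0.018]
eef_rot: [0.834, 0.552, 0.003, 0.001]
wrist_force: [0.8, 0.1, -0.0]
finger_gap: 0.05
t 4.72 tcp jig mm [-74.9  -1.2  18. ] rot to go deg [ 0.35 -0.23  0.09]
F jig [-0.67 -0.39 -0.04] gap 50.0 q [-0.09  0.7   1.49  0.    0.94 -1.26]
shift tool mm [ -1.2 -45.    2.7]  in final axes [ -1.2 -44.9   3. ]
```

View pics/wrist4.png

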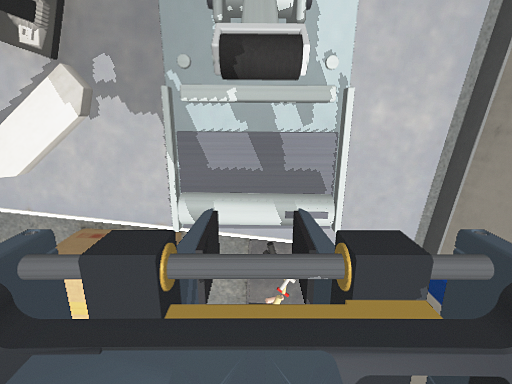

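Run:
```python
from h import *
from togo import J,p,e,Rt
c=cam('wrist'); im=optics.grab_frame('wrist')[:,:,::-1].copy()
def W(P): return (J@(np.array(P,float).T/1000)).T+[p[0],p[1],0]
for P in [(0,0,0),(32,0,0),(-32,0,0),(25,-16,0),(-25,-16,0)]:
    u=proj(c,e+Rt@(np.array(P)/1000.))[0]; print(P,u.round(1)); cv2.circle(im,tuple(int(round(x)) for x in u),2,(0,0,255),1)
for P in [(-84,0,8),(-8,0,8),(12,0,26),(-65,0,32),(-60,0,32),(-50,0,32),(-84,-60,16),(-84,60,16),(22,-60,16),(22,60,16)]:
    u=proj(c,W([P]))[0]; print(P,u.round(1)); cv2.circle(im,tuple(int(round(x)) for x in u),2,(0,200,0),1)
im=cv2.resize(im[60:300,130:390],None,fx=3,fy=2.4); cv2.imwrite('pics/w4o.png',im)
```

```text
t 4.78 tcp jig mm [-74.3  -1.2  17.9] rot to go deg [ 0.31 -0.22  0.1 ]
F jig [-0.27 -0.32 -0.39] gap 50.1 q [-0.09  0.7   1.49  0.    0.94 -1.26]
(0, 0, 0) [256.5 220.9]
(32, 0, 0) [298.9 220.9]
(-32, 0, 0) [214.1 220.9]
(25, -16, 0) [290.3 200.7]
(-25, -16, 0) [222.7 200.7]
(-84, 0, 8) [254.9 227.6]
(-8, 0, 8) [255.  130.3]
(12, 0, 26) [255.   99.8]
(-65, 0, 32) [254.9 216.1]
(-60, 0, 32) [254.9 209.3]
(-50, 0, 32) [254.9 195.5]
(-84, -60, 16) [332.6 231.8]
(-84, 60, 16) [177.  231.8]
(22, -60, 16) [345.4  84.7]
(22, 60, 16) [164.4  84.3]
```

View pics/w4o.png

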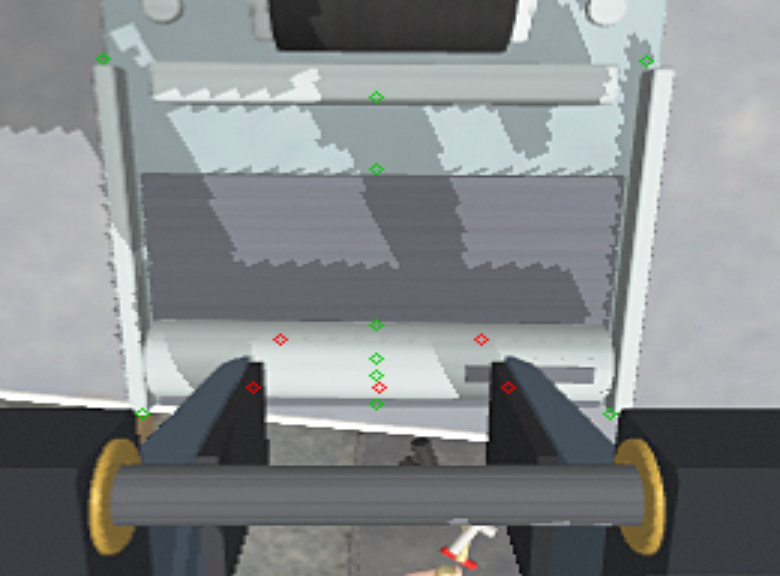

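```bash
cat > barx.py <<'E'
from h import *
from togo import J,p
c=cam('wrist')
def W(P): return (J@(np.array(P,float).T/1000)).T+[p[0],p[1],0]
def sil(xb,z=20,y=0):
    a=np.linspace(0,2*np.pi,181); u=proj(c,W(np.c_[xb+12*np.cos(a),0*a+y,z+12*np.sin(a)])); return u[:,1].min().round(1),u[:,1].max().round(1)
if __name__=='__main__':
    for xb in range(-70,2,5): print(xb,sil(xb))
    print('seat',sil(0,18))
E
python3 barx.py | head -8
```

```text
t 4.83 tcp jig mm [-74.6  -1.2  17.9] rot to go deg [ 0.32 -0.22  0.1 ]
F jig [-0.13  0.28 -0.24] gap 49.7 q [-0.09  0.7   1.49  0.    0.94 -1.26]
-70 (np.float64(200.0), np.float64(232.4))
-65 (np.float64(193.5), np.float64(226.1))
-60 (np.float64(187.0), np.float64(219.8))
-55 (np.float64(180.3), np.float64(213.3))
-50 (np.float64(173.5), np.float64(206.8))
-45 (np.float64(166.7), np.float64(200.2))
```

Run:
```python
from h import *
from togo import J,p,e,Rt
im=optics.grab_frame('scene')[:,:,::-1].copy(); c=cam('scene')
def W(P): return (J@(np.array(P,float).T/1000)).T+[p[0],p[1],0]
k=6
crop=cv2.resize(im[170:270,190:300],None,fx=k,fy=k,interpolation=cv2.INTER_CUBIC)
def d(P,col):
    u=proj(c,P)[0]; cv2.circle(crop,(int((u[0]-190+.5)*k),int((u[1]-170+.5)*k)),3,col,1)
for P in [(0,0,0),(38,0,0),(25,0,0),(25,-16,0),(-25,-16,0),(38,16,0),(38,-16,0)]: d(e+Rt@(np.array(P)/1000.),(0,0,255))
for P in [(-65,-55,32),(-65,55,32),(-84,-60,16),(-84,60,16),(22,-60,16)]: d(W([P])[0],(0,200,0))
cv2.imwrite('pics/s4o.png',crop)
```

```text
t 4.83 tcp jig mm [-74.6  -1.2  17.9] rot to go deg [ 0.32 -0.22  0.1 ]
F jig [-0.13  0.28 -0.24] gap 49.7 q [-0.09  0.7   1.49  0.    0.94 -1.26]
```

View pics/s4o.png

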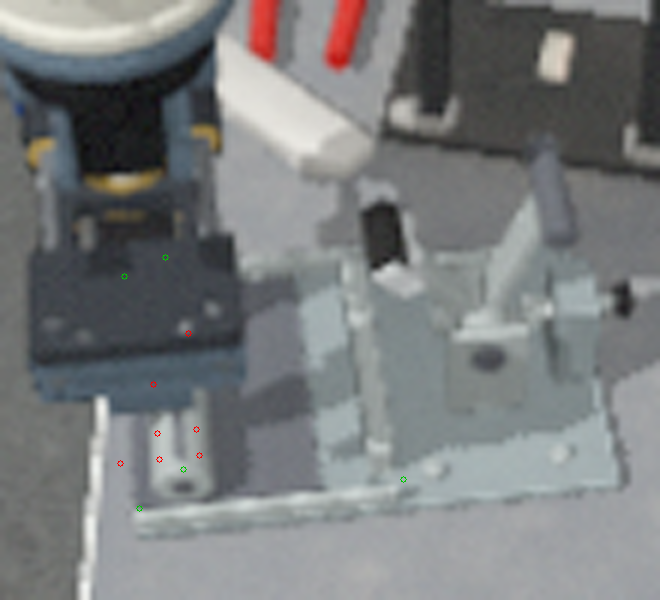

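Run:
```python
from h import *
from togo import J,p,e,Rt
c=cam('wrist')
for y in (-16,-12,-8,0,8,16):
    print(y,[ (h,proj(c,e+Rt@(np.array([-25,y,-h])/1000.))[0].round(0).tolist()) for h in (0,10,20,30,40)])
im=cv2.imread('pics/wrist4.png')[190:330,150:370]
cv2.imwrite('pics/w4z.png',cv2.resize(im,None,fx=3.6,fy=3.6,interpolation=cv2.INTER_CUBIC))
```

```text
t 4.88 tcp jig mm [-75.1  -1.3  17.9] rot to go deg [ 0.34 -0.22  0.1 ]
F jig [-0.26  0.22 -0.08] gap 49.8 q [-0.09  0.7   1.49  0.    0.94 -1.26]
-16 [(0, [223.0, 201.0]), (10, [221.0, 205.0]), (20, [219.0, 210.0]), (30, [217.0, 215.0]), (40, [215.0, 221.0])]
-12 [(0, [223.0, 206.0]), (10, [221.0, 210.0]), (20, [219.0, 215.0]), (30, [217.0, 221.0]), (40, [215.0, 227.0])]
-8 [(0, [223.0, 211.0]), (10, [221.0, 216.0]), (20, [220.0, 221.0]), (30, [218.0, 227.0]), (40, [215.0, 233.0])]
0 [(0, [223.0, 221.0]), (10, [222.0, 226.0]), (20, [220.0, 232.0]), (30, [218.0, 238.0]), (40, [216.0, 245.0])]
8 [(0, [224.0, 231.0]), (10, [222.0, 236.0]), (20, [220.0, 242.0]), (30, [219.0, 249.0]), (40, [216.0, 257.0])]
16 [(0, [224.0, 240.0]), (10, [223.0, 246.0]), (20, [221.0, 253.0]), (30, [219.0, 260.0]), (40, [217.0, 268.0])]
```

View pics/w4z.png

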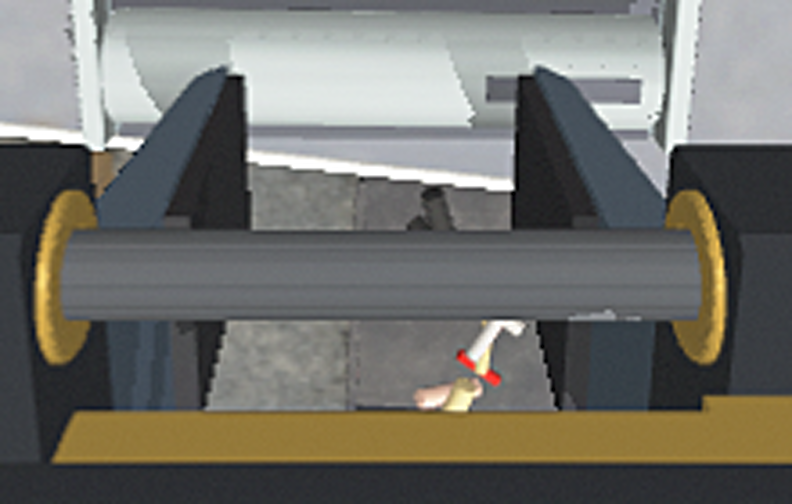

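```bash
python3 -m pendant '[{"translation":[0,10,-3],"delta_rot":[0.3,0,0]},{"translation":[0,14,0],"delta_rot":[0,0,0]},{"translation":[0,4,4],"delta_rot":[0,0,0]},{"translation":[0,0,10],"delta_rot":[0,0,0]},{"translation":[0,0,0],"delta_rot":[0,0,0]}]' 24; python3 togo.py -104 0 0
python3 - <<'E'
from h import *
from togo import e,Rt
c=cam('wrist')
for h in (0,5,10,15,20): print(h,proj(c,e+Rt@(np.array([[-12,-16,-h],[12,-16,-h],[-12,16,-h]])/1000.).T if 0 else np.array([e+Rt@(np.array(q)/1000.) for q in [[-12,-16,-h],[12,-16,-h],[-12,16,-h]]])).round(0).tolist())
im=optics.grab_frame('wrist')[:,:,::-1]; cv2.imwrite('pics/w5.png',im)
E
```

```text
time_s: 5.5
eef_pos: [0.6641, -0.007, 0.0058]
eef_rot: [0.834, 0.552, 0.002, -0.001]
wrist_force: [-0.1, 0.1, 0.4]
finger_gap: 0.024
t 5.5 tcp jig mm [-106.2   -1.2    5.8] rot to go deg [ 0.05 -0.23  0.07]
F jig [ 0.12 -0.1   0.4 ] gap 24.0 q [-0.1   0.75  1.41  0.    0.98 -1.27]
shift tool mm [-1.2 -2.2  5.8]  in final axes [-1.2 -2.2  5.8]
t 5.5 tcp jig mm [-106.2   -1.2    5.8] rot to go deg [ 0.05 -0.23  0.07]
F jig [ 0.12 -0.1   0.4 ] gap 24.0 q [-0.1   0.75  1.41  0.    0.98 -1.27]
0 [[240.0, 201.0], [273.0, 201.0], [241.0, 240.0]]
5 [[240.0, 203.0], [273.0, 203.0], [241.0, 243.0]]
10 [[240.0, 205.0], [274.0, 205.0], [240.0, 246.0]]
15 [[239.0, 207.0], [274.0, 207.0], [240.0, 249.0]]
20 [[239.0, 210.0], [275.0, 210.0], [239.0, 253.0]]
```

View pics/w5.png

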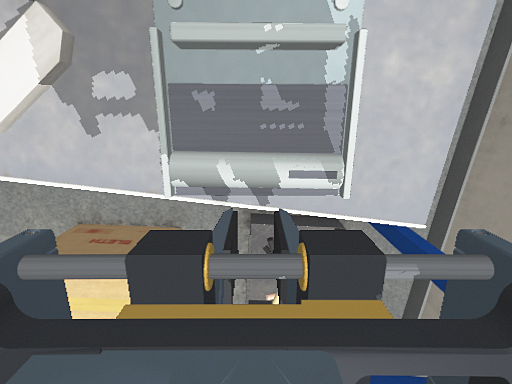

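```bash
python3 -m pendant '[{"translation":[0,0,-5],"delta_rot":[0,0,0]},{"translation":[0,-8,0],"delta_rot":[0,0,0]},{"translation":[0,-8,0],"delta_rot":[0,0,0]},{"translation":[0,-8,0],"delta_rot":[0,0,0]},{"translation":[0,-8,0],"delta_rot":[0,0,0]},{"translation":[0,-3,0],"delta_rot":[0,0,0]}]' 50; python3 barx.py
python3 - <<'E'
from h import *
im=optics.grab_frame('wrist')[:,:,::-1]; cv2.imwrite('pics/w6.png',im)
E
```

```text
time_s: 6.3
eef_pos: [0.6291, 0.0081, 0.0123]
eef_rot: [0.834, 0.552, 0.002, -0.001]
wrist_force: [0.4, -0.2, -1.0]
finger_gap: 0.0497
t 6.3 tcp jig mm [-68.1  -1.4  12.3] rot to go deg [ 0.08 -0.24  0.1 ]
F jig [-0.47 -0.04 -0.99] gap 49.7 q [-0.08  0.71  1.5   0.    0.93 -1.26]
-70 (np.float64(210.8), np.float64(244.1))
-65 (np.float64(204.3), np.float64(237.7))
-60 (np.float64(197.7), np.float64(231.3))
-55 (np.float64(191.1), np.float64(224.7))
-50 (np.float64(184.3), np.float64(218.1))
-45 (np.float64(177.4), np.float64(211.5))
-40 (np.float64(170.3), np.float64(204.7))
-35 (np.float64(163.2), np.float64(197.8))
-30 (np.float64(156.0), np.float64(190.9))
-25 (np.float64(148.6), np.float64(183.9))
-20 (np.float64(141.1), np.float64(176.8))
-15 (np.float64(133.5), np.float64(169.5))
-10 (np.float64(125.7), np.float64(162.2))
-5 (np.float64(117.9), np.float64(154.8))
0 (np.float64(109.8), np.float64(147.3))
seat (np.float64(109.9), np.float64(147.0))
```

View pics/w6.png

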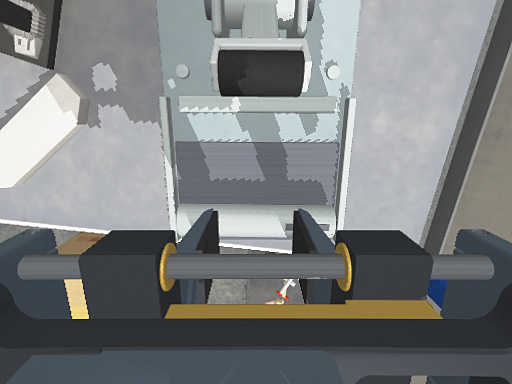

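```bash
python3 -m pendant '[{"translation":[0,0,-5],"delta_rot":[0,0,0]},{"translation":[0,15,-1],"delta_rot":[0,0,0]},{"translation":[0,14,0],"delta_rot":[0,0,0]},{"translation":[0,5,4],"delta_rot":[0,0,0]},{"translation":[-1,0,12],"delta_rot":[0,0,0]},{"translation":[0,0,7],"delta_rot":[0,0,0]},{"translation":[0,0,0],"delta_rot":[0,0,0]}]' 50; python3 togo.py -105 0 -6
python3 - <<'E'
from h import *
im=optics.grab_frame('wrist')[:,:,::-1]; cv2.imwrite('pics/w7.png',im)
E
```

```text
time_s: 7.22
eef_pos: [0.6607, -0.0065, -0.0063]
eef_rot: [0.834, 0.552, 0.002, -0.001]
wrist_force: [-0.5, 0.3, -0.1]
finger_gap: 0.0502
t 7.22 tcp jig mm [-102.9   -0.2   -6.3] rot to go deg [ 0.02 -0.22  0.09]
F jig [ 0.62 -0.07 -0.09] gap 50.2 q [-0.1   0.76  1.43  0.    0.95 -1.27]
shift tool mm [-0.3  2.1 -0.3]  in final axes [-0.2  2.1 -0.3]
```

View pics/w7.png

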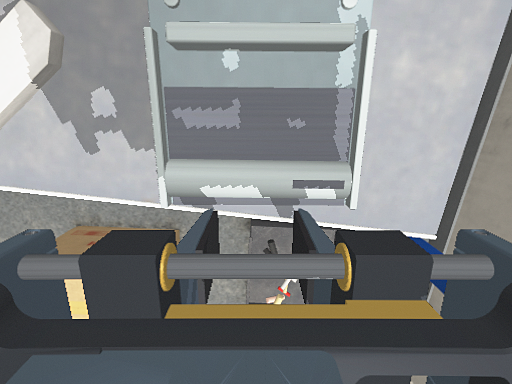

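```bash
python3 -m pendant '[{"translation":[0,-5,0],"delta_rot":[0,0,0]},{"translation":[0,-5,0],"delta_rot":[0,0,0]},{"translation":[0,-5,0],"delta_rot":[0,0,0]},{"translation":[0,-3,0],"delta_rot":[0,0,0]}]' 50; python3 barx.py
python3 - <<'E'
from h import *
im=optics.grab_frame('wrist')[:,:,::-1]; cv2.imwrite('pics/w8.png',im)
E
```

```text
time_s: 7.78
eef_pos: [0.6433, 0.0012, -0.0051]
eef_rot: [0.834, 0.552, 0.002, -0.001]
wrist_force: [-0.3, 0.3, -0.4]
finger_gap: 0.05
t 7.78 tcp jig mm [-83.8  -0.5  -5.1] rot to go deg [ 0.09 -0.25  0.1 ]
F jig [ 0.4  -0.16 -0.41] gap 50.0 q [-0.09  0.75  1.48  0.    0.92 -1.27]
-70 (np.float64(197.0), np.float64(234.0))
-65 (np.float64(189.6), np.float64(226.8))
-60 (np.float64(182.1), np.float64(219.5))
-55 (np.float64(174.4), np.float64(212.2))
-50 (np.float64(166.6), np.float64(204.7))
-45 (np.float64(158.7), np.float64(197.1))
-40 (np.float64(150.6), np.float64(189.4))
-35 (np.float64(142.4), np.float64(181.6))
-30 (np.float64(134.0), np.float64(173.7))
-25 (np.float64(125.4), np.float64(165.6))
-20 (np.float64(116.7), np.float64(157.5))
-15 (np.float64(107.8), np.float64(149.2))
-10 (np.float64(98.7), np.float64(140.9))
-5 (np.float64(89.5), np.float64(132.3))
0 (np.float64(80.0), np.float64(123.7))
seat (np.float64(80.5), np.float64(123.6))
```

View pics/w8.png

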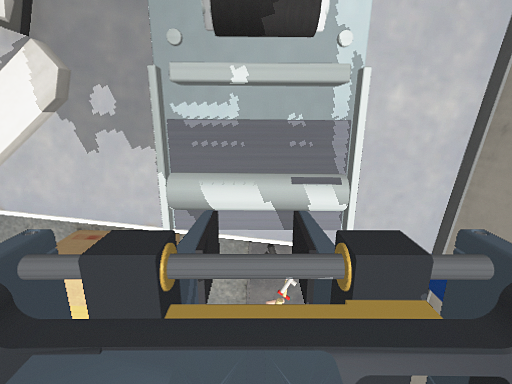

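```bash
python3 -m pendant '[{"translation":[0,-5,-1],"delta_rot":[2.5,0,0]},{"translation":[0,-6,-1],"delta_rot":[2.5,0,0]},{"translation":[0,-6,0],"delta_rot":[2.5,0,0]},{"translation":[0,-6,0],"delta_rot":[2.5,0,0]},{"translation":[0,-5,0],"delta_rot":[0,0,0]},{"translation":[0,-3,0],"delta_rot":[0,0,0]}]' 50; python3 barx.py
python3 - <<'E'
from h import *
im=optics.grab_frame('wrist')[:,:,::-1]; cv2.imwrite('pics/w9.png',im)
E
```

```text
time_s: 8.57
eef_pos: [0.6159, 0.0132, 0.0013]
eef_rot: [0.831, 0.55, -0.045, -0.073]
wrist_force: [3.2, -3.6, 8.1]
finger_gap: 0.0499
t 8.57 tcp jig mm [-53.9  -0.8   1.3] rot to go deg [-9.87 -0.3   0.14]
F jig [-4.39  2.08  8.09] gap 49.9 q [-0.11  0.78  1.39  0.06  1.14 -1.31]
-70 (np.float64(231.6), np.float64(267.1))
-65 (np.float64(224.6), np.float64(260.0))
-60 (np.float64(217.5), np.float64(252.9))
-55 (np.float64(210.4), np.float64(245.7))
-50 (np.float64(203.2), np.float64(238.5))
-45 (np.float64(196.0), np.float64(231.2))
-40 (np.float64(188.7), np.float64(224.0))
-35 (np.float64(181.4), np.float64(216.7))
-30 (np.float64(174.0), np.float64(209.4))
-25 (np.float64(166.5), np.float64(202.1))
-20 (np.float64(159.0), np.float64(194.7))
-15 (np.float64(151.5), np.float64(187.3))
-10 (np.float64(143.8), np.float64(179.9))
-5 (np.float64(136.2), np.float64(172.5))
0 (np.float64(128.4), np.float64(165.0))
seat (np.float64(128.8), np.float64(165.0))
```

View pics/w9.png

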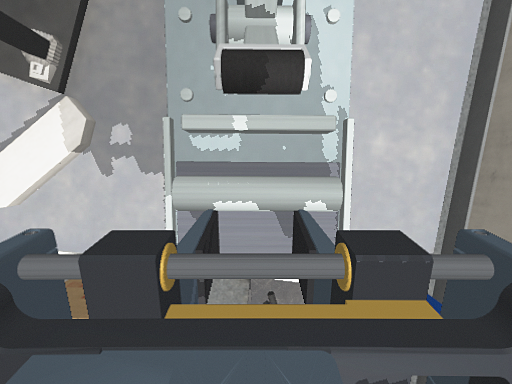

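```bash
python3 -m pendant '[{"translation":[0,2,-3],"delta_rot":[0,0,0]},{"translation":[0,0,0],"delta_rot":[0,0,0]}]' 50; python3 togo.py -40 0 0
```

```text
time_s: 8.88
eef_pos: [0.6176, 0.0125, 0.0045]
eef_rot: [0.831, 0.55, -0.045, -0.073]
wrist_force: [-0.2, 0.8, 1.0]
finger_gap: 0.0501
t 8.88 tcp jig mm [-55.8  -0.9   4.5] rot to go deg [-9.78 -0.29  0.16]
F jig [ 0.49 -0.63  0.99] gap 50.1 q [-0.11  0.77  1.38  0.06  1.15 -1.31]
shift tool mm [ -0.9 -14.8   7.2]  in final axes [ -0.9 -15.8   4.5]
```

```bash
python3 -m pendant '[{"translation":[0,-5,1],"delta_rot":[0,0,0]},{"translation":[0,-5,1],"delta_rot":[0,0,0]},{"translation":[0,-5,1],"delta_rot":[0,0,0]},{"translation":[0,-4,1],"delta_rot":[0,0,0]}]' 50; python3 barx.py | grep -v '^-[4567]'
python3 - <<'E'
from h import *
im=optics.grab_frame('wrist')[:,:,::-1]; cv2.imwrite('pics/w10.png',im)
E
```

```text
time_s: 9.38
eef_pos: [0.6035, 0.0188, 0.0071]
eef_rot: [0.831, 0.551, -0.041, -0.068]
wrist_force: [1.4, -4.8, 14.7]
finger_gap: 0.05
t 9.38 tcp jig mm [-40.3  -1.1   7.1] rot to go deg [-9.13 -0.37  0.18]
F jig [-3.14  3.83 14.7 ] gap 50.0 q [-0.1   0.75  1.43  0.06  1.11 -1.3 ]
-35 (np.float64(200.4), np.float64(234.6))
-30 (np.float64(193.4), np.float64(227.6))
-25 (np.float64(186.3), np.float64(220.6))
-20 (np.float64(179.2), np.float64(213.6))
-15 (np.float64(172.0), np.float64(206.5))
-10 (np.float64(164.8), np.float64(199.4))
0 (np.float64(150.1), np.float64(185.0))
seat (np.float64(150.3), np.float64(184.8))
```

View pics/w10.png

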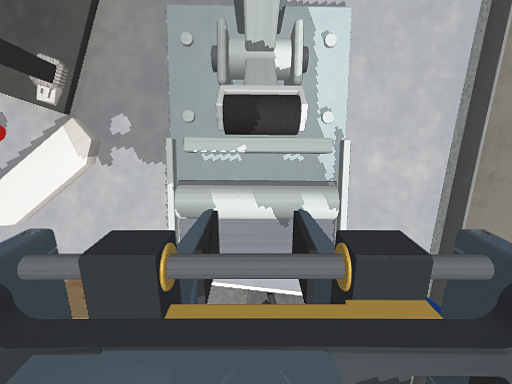

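```bash
python3 -m pendant '[{"translation":[1,8,-4],"delta_rot":[0,0,0]},{"translation":[0,8,-1],"delta_rot":[0,0,0]},{"translation":[0,2,8],"delta_rot":[0,0,0]},{"translation":[0,2,7],"delta_rot":[0,0,0]},{"translation":[0,0,2],"delta_rot":[0,0,0]}]' 50; python3 togo.py -28 0 -5;python3 barx.py | grep -v '^-[4567]'
python3 - <<'E'
from h import *
im=optics.grab_frame('wrist')[:,:,::-1]; cv2.imwrite('pics/w11.png',im)
E
```

```text
time_s: 10.05
eef_pos: [0.619, 0.0133, -0.0099]
eef_rot: [0.831, 0.551, -0.042, -0.069]
wrist_force: [0.5, -0.2, 0.4]
finger_gap: 0.0501
t 10.05 tcp jig mm [-56.7  -2.1  -9.9] rot to go deg [-9.26 -0.33  0.19]
F jig [-0.59  0.01  0.4 ] gap 50.1 q [-0.11  0.79  1.39  0.06  1.11 -1.31]
shift tool mm [ -2.  -29.1  -0.2]  in final axes [ -2.1 -28.7  -4.9]
t 10.05 tcp jig mm [-56.7  -2.1  -9.9] rot to go deg [-9.26 -0.33  0.19]
F jig [-0.59  0.01  0.4 ] gap 50.1 q [-0.11  0.79  1.39  0.06  1.11 -1.31]
-35 (np.float64(178.6), np.float64(216.3))
-30 (np.float64(170.7), np.float64(208.5))
-25 (np.float64(162.7), np.float64(200.7))
-20 (np.float64(154.6), np.float64(192.8))
-15 (np.float64(146.5), np.float64(185.0))
-10 (np.float64(138.4), np.float64(177.0))
0 (np.float64(121.8), np.float64(161.1))
seat (np.float64(122.2), np.float64(161.1))
```

View pics/w11.png

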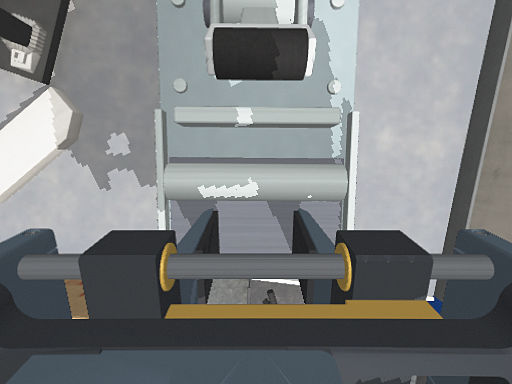

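```bash
python3 -m pendant '[{"translation":[-1,-5,-1],"delta_rot":[0,0,0]},{"translation":[-1,-5,0],"delta_rot":[0,0,0]},{"translation":[0,-5,1],"delta_rot":[0,0,0]},{"translation":[0,-4,1],"delta_rot":[0,0,0]},{"translation":[0,-3,1],"delta_rot":[0,0,0]}]' 50; python3 togo.py -28 0 -6;python3 barx.py | grep -v '^-[4567]'
python3 - <<'E'
from h import *
im=optics.grab_frame('wrist')[:,:,::-1]; cv2.imwrite('pics/w12.png',im)
E
```

```text
time_s: 10.72
eef_pos: [0.5962, 0.0206, -0.0077]
eef_rot: [0.831, 0.551, -0.042, -0.069]
wrist_force: [-0.2, -1.2, 0.1]
finger_gap: 0.0504
t 10.72 tcp jig mm [-32.9   0.1  -7.7] rot to go deg [-9.24 -0.34  0.2 ]
F jig [-0.24  1.16  0.08] gap 50.4 q [-0.1   0.76  1.46  0.06  1.08 -1.3 ]
shift tool mm [ 0.1 -5.1 -0.9]  in final axes [ 0.1 -4.9 -1.7]
t 10.72 tcp jig mm [-32.9   0.1  -7.7] rot to go deg [-9.24 -0.34  0.2 ]
F jig [-0.24  1.16  0.08] gap 50.4 q [-0.1   0.76  1.46  0.06  1.08 -1.3 ]
-35 (np.float64(214.7), np.float64(251.8))
-30 (np.float64(207.2), np.float64(244.3))
-25 (np.float64(199.6), np.float64(236.7))
-20 (np.float64(192.0), np.float64(229.1))
-15 (np.float64(184.3), np.float64(221.5))
-10 (np.float64(176.6), np.float64(213.8))
0 (np.float64(160.8), np.float64(198.4))
seat (np.float64(160.9), np.float64(198.0))
```

View pics/w12.png

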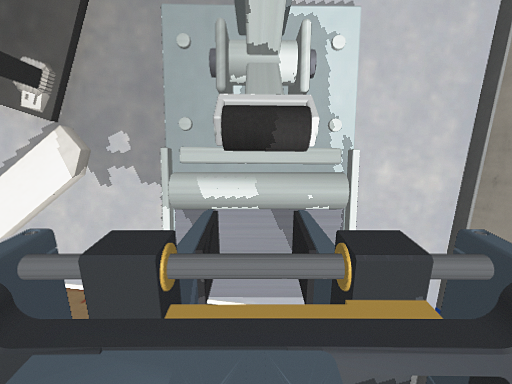

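```bash
python3 -m pendant '[{"translation":[0,-4,0],"delta_rot":[0,0,0]},{"translation":[0,-3,1],"delta_rot":[0,0,0]},{"translation":[0,-2,0],"delta_rot":[0,0,0]}]' 50; python3 barx.py | grep -v '^-[4567]'
python3 - <<'E'
from h import *
im=optics.grab_frame('wrist')[:,:,::-1]; cv2.imwrite('pics/w13.png',im)
E
```

```text
time_s: 11.15
eef_pos: [0.5906, 0.0233, -0.0067]
eef_rot: [0.831, 0.551, -0.04, -0.066]
wrist_force: [8.8, -7.8, -2.5]
finger_gap: 0.0503
t 11.15 tcp jig mm [-26.6  -0.1  -6.7] rot to go deg [-8.86 -0.39  0.2 ]
F jig [-11.14   3.73  -2.48] gap 50.3 q [-0.1   0.75  1.48  0.06  1.06 -1.3 ]
-35 (np.float64(223.8), np.float64(260.8))
-30 (np.float64(216.5), np.float64(253.4))
-25 (np.float64(209.0), np.float64(245.9))
-20 (np.float64(201.5), np.float64(238.4))
-15 (np.float64(194.0), np.float64(230.9))
-10 (np.float64(186.4), np.float64(223.3))
0 (np.float64(170.9), np.float64(208.1))
seat (np.float64(170.8), np.float64(207.6))
```

View pics/w13.png

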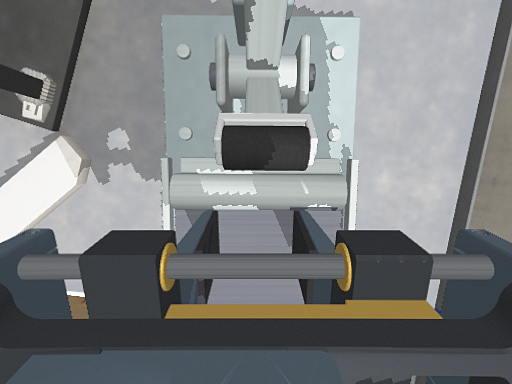

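```bash
python3 -m pendant '[{"translation":[0,8,-1],"delta_rot":[0,0,0]},{"translation":[0,15,-2],"delta_rot":[0,0,0]},{"translation":[0,0,-30],"delta_rot":[-3,0,0]},{"translation":[0,0,-45],"delta_rot":[-3,0,0]},{"translation":[0,0,-45],"delta_rot":[-3,0.3,0]},{"translation":[0,0,-40],"delta_rot":[0,0,0]},{"translation":[0,0,0],"delta_rot":[0,0,0]}]' 50; python3 togo.py 135 0 160; python3 barx.py | tail -4
python3 - <<'E'
from h import *
im=optics.grab_frame('wrist')[:,:,::-1]; cv2.imwrite('pics/w14.png',im)
E
```

```text
time_s: 12.08
eef_pos: [0.6234, 0.0077, 0.156]
eef_rot: [0.834, 0.552, 0.006, -0.001]
wrist_force: [0.2, -0.1, -0.3]
finger_gap: 0.0501
t 12.07 tcp jig mm [-62.9   1.3 156. ] rot to go deg [ 0.28 -0.69  0.12]
F jig [-0.26 -0.01 -0.28] gap 50.1 q [-0.09  0.52  1.4   0.01  1.21 -1.26]
shift tool mm [   1.8 -197.9   -4.9]  in final axes [   1.3 -197.9   -4. ]
-10 (np.float64(125.7), np.float64(146.4))
-5 (np.float64(121.2), np.float64(142.1))
0 (np.float64(116.8), np.float64(137.9))
seat (np.float64(116.8), np.float64(137.7))
```

View pics/w14.png

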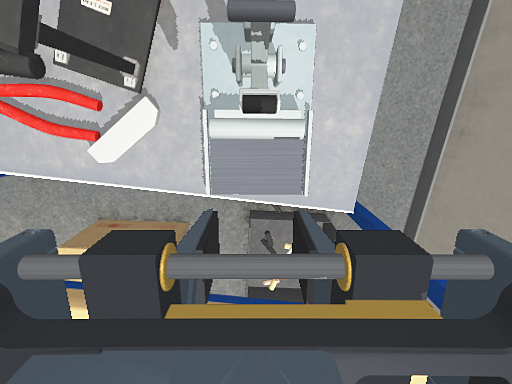

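```bash
python3 - <<'E'
from h import *
ct,cs=cam('top'),cam('scene')
p=np.load('jig.npy'); c,s=np.cos(p[2]),np.sin(p[2])
def tj(w): d=w[:2]-p[:2]; return np.array([c*d[0]+s*d[1],-s*d[0]+c*d[1],w[2]]).round(3)*1000
for px in [(212,237),(243,262),(213,300),(182,275)]: print('box',tj(ray(ct,px,0.172)))
def tri(a,b):
    P=[]
    for cc,px in((ct,a),(cs,b)):
        o=cc[2]; v=ray(cc,px,0)-o; P.append((o,v/np.linalg.norm(v)))
    t=np.linalg.lstsq(np.c_[P[0][1],-P[1][1]],P[1][0]-P[0][0],rcond=None)[0]
    return tj(P[0][0]+t[0]*P[0][1]),tj(P[1][0]+t[1]*P[1][1])
print('lens/knob',tri((327,260),(288,98)))
E
python3 - <<'E'
import cv2
a=cv2.imread('pics/scene0.png')[80:215,230:380]; b=cv2.imread('pics/top0.png')[190:310,170:345]
cv2.imwrite('pics/obs1.png',cv2.resize(a,None,fx=4,fy=4)); cv2.imwrite('pics/obs2.png',cv2.resize(b,None,fx=4,fy=4))
E
```

```text
box [180.  32. 172.]
box [202. 118. 172.]
box [305.  92. 172.]
box [283.   6. 172.]
lens/knob (array([122., 278., 218.]), array([150., 270., 215.]))
```

View pics/obs1.png

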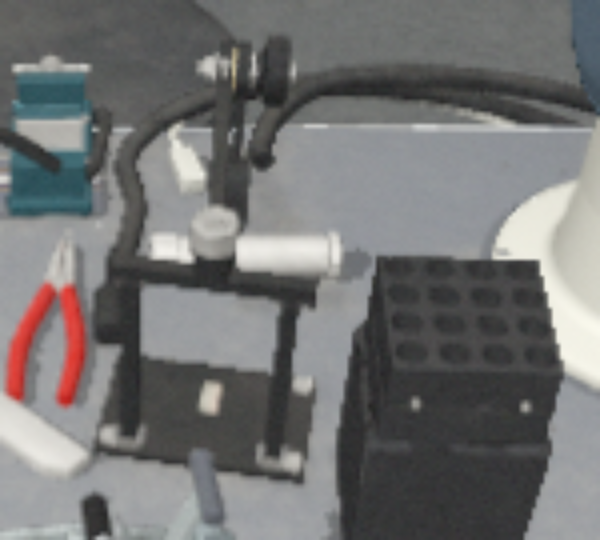

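View pics/obs2.png

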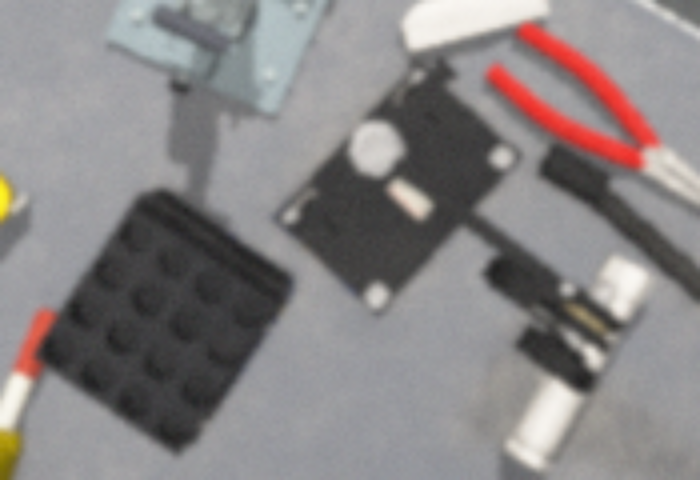

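Run:
```python
from h import *
ct,cs=cam('top'),cam('scene')
p=np.load('jig.npy'); c,s=np.cos(p[2]),np.sin(p[2])
def tj(w): d=w[:2]-p[:2]; return np.array([c*d[0]+s*d[1],-s*d[0]+c*d[1],w[2]]).round(3)*1000
def tri(a,b):
    P=[]
    for cc,px in((ct,a),(cs,b)):
        o=cc[2]; v=ray(cc,px,0)-o; P.append((o,v/np.linalg.norm(v)))
    t=np.linalg.lstsq(np.c_[P[0][1],-P[1][1]],P[1][0]-P[0][0],rcond=None)[0]
    return tj(P[0][0]+t[0]*P[0][1]),tj(P[1][0]+t[1]*P[1][1])
T=lambda x,y:(170+x/4,190+y/4); S=lambda x,y:(230+x/4,80+y/4)
print('knob',tri(T(375,150),S(213,230)))
print('beamA',tri(T(435,72),S(118,268)))
print('beamB',tri(T(280,215),S(312,292)))
print('lens',tri(T(555,320),S(245,70)))
```

```text
knob (array([113., 129., 198.]), array([112., 129., 198.]))
beamA (array([ 57., 144., 162.]), array([ 56., 144., 162.]))
beamB (array([168.,  96., 171.]), array([168.,  96., 171.]))
lens (array([157., 248., 230.]), array([154., 249., 230.]))
```

```bash
python3 -m pendant '[{"translation":[3,-35,-1],"delta_rot":[0,-0.3,0]},{"translation":[3,-40,-1],"delta_rot":[0,-0.3,0]},{"translation":[3,-40,-1],"delta_rot":[0,0,0]},{"translation":[2,-40,-1],"delta_rot":[0,0,0]},{"translation":[2,-35,-1],"delta_rot":[0,0,0]},{"translation":[0,0,0],"delta_rot":[3,0,0]},{"translation":[0,0,0],"delta_rot":[3,0,0]},{"translation":[0,0,0],"delta_rot":[3,0,0]}]' 0; python3 togo.py 134 -12 90
python3 - <<'E'
from h import *
im=optics.grab_frame('wrist')[:,:,::-1]; cv2.imwrite('pics/w15.png',im)
im=optics.grab_frame('scene')[:,:,::-1]; cv2.imwrite('pics/s15.png',cv2.resize(im[60:280,190:400],None,fx=3.5,fy=2.7))
E
```

```text
time_s: 13.12
eef_pos: [0.4403, 0.0966, 0.1499]
eef_rot: [0.831, 0.55, -0.051, -0.072]
wrist_force: [-0.1, -0.6, 0.2]
finger_gap: 0.0001
t 13.12 tcp jig mm [140.3  -8.6 149.9] rot to go deg [-10.11   0.4    0.12]
F jig [-0.12  0.63  0.16] gap 0.1 q [ 0.03  0.39  1.69  0.07  1.22 -1.17]
shift tool mm [ 3.8 16.7 57.9]  in final axes [ 3.4  6.3 59.9]
```

View pics/w15.png

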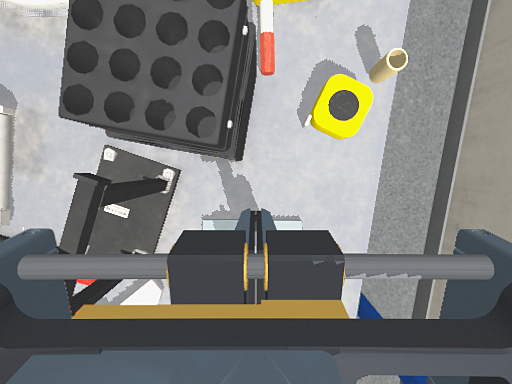

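View pics/s15.png

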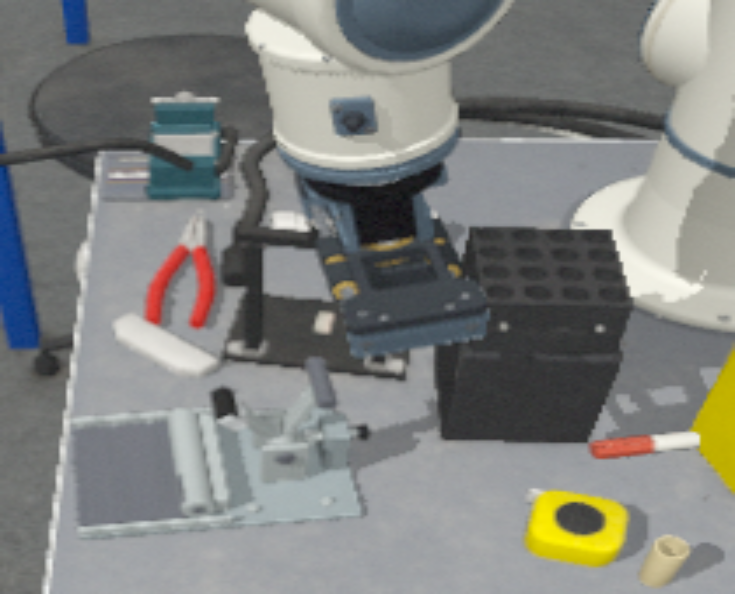

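```bash
python3 togo.py 131 -16 92 | tail -1; python3 -m pendant '[{"translation":[7,10,2],"delta_rot":[0,0.4,0]},{"translation":[0,4,14],"delta_rot":[0,0,0]},{"translation":[0,3,14],"delta_rot":[0,0,0]},{"translation":[0,0,0],"delta_rot":[0,0,0]}]'; python3 togo.py 131 -16 92
python3 - <<'E'
from h import *
im=optics.grab_frame('wrist')[:,:,::-1]; cv2.imwrite('pics/w16.png',im)
im=optics.grab_frame('scene')[:,:,::-1]; cv2.imwrite('pics/s16.png',cv2.resize(im[100:270,200:360],None,fx=4.5,fy=3.5))
E
```

```text
shift tool mm [ 7.8 18.1 55.3]  in final axes [ 7.4  8.2 57.6]
time_s: 13.72
eef_pos: [0.4541, 0.0983, 0.1131]
eef_rot: [0.831, 0.549, -0.049, -0.073]
wrist_force: [0.2, -0.2, -0.1]
finger_gap: 0.0004
t 13.72 tcp jig mm [128.3 -15.6 113.1] rot to go deg [-10.07   0.05   0.02]
F jig [-0.22  0.12 -0.15] gap 0.4 q [ 0.03  0.45  1.71  0.08  1.14 -1.18]
shift tool mm [ 0.5  1.  21.3]  in final axes [ 0.4 -2.7 21.1]
```

View pics/w16.png

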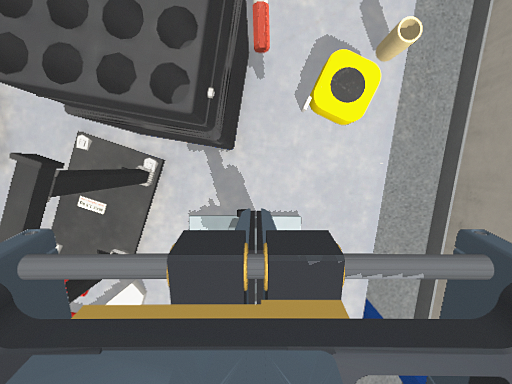

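View pics/s16.png

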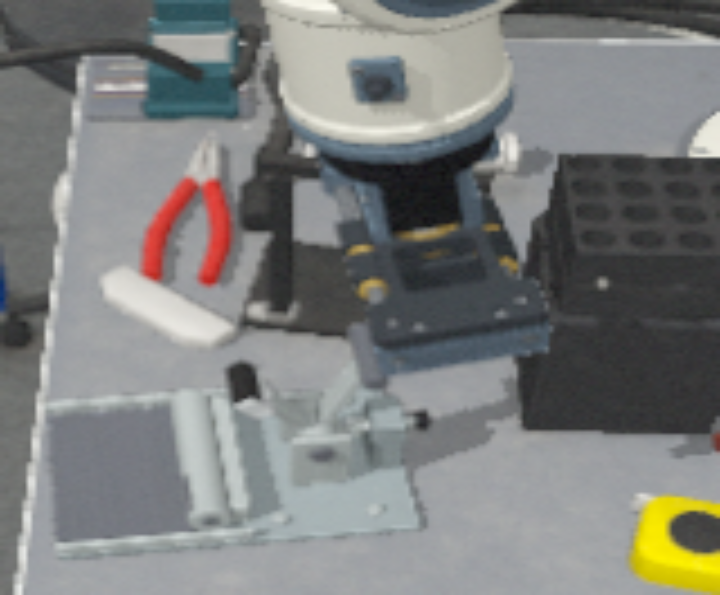

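Run:
```python
from h import *
from togo import J,p,e,Rt
c=cam('wrist')
def W(P): return (J@(np.array(P,float).T/1000)).T+[p[0],p[1],0]
print('cam jig',(J.T@(c[2]-[p[0],p[1],0])*1000).round(0))
for P in [(168,96,171),(150,104,170),(130,112,168),(100,126,166),(160,90,165)]: print(P,proj(c,W([P]))[0].round(0))
for P in [(-89,-38,-79),(-89,-38,-99),(-89,-38,-120),(-89,38,-79),(-89,-38,-150)]: print('body',P,proj(c,e+Rt@(np.array(P)/1000.))[0].round(0),(J.T@(e+Rt@(np.array(P)/1000.)-[p[0],p[1],0])*1000).round(0))
```

```text
t 13.82 tcp jig mm [127.8 -15.8 114.2] rot to go deg [-10.     0.02   0.03]
F jig [ 0.54  0.97 -0.82] gap 0.5 q [ 0.03  0.45  1.7   0.08  1.15 -1.18]
cam jig [169. -15. 316.]
(168, 96, 171) [ 46. 168.]
(150, 104, 170) [ 35. 201.]
(130, 112, 168) [ 26. 237.]
(100, 126, 166) [  8. 287.]
(160, 90, 165) [ 66. 182.]
body (-89, -38, -79) [ 53. 206.] [151.  73. 199.]
body (-89, -38, -99) [ 13. 224.] [148.  73. 218.]
body (-89, -38, -120) [-51. 252.] [144.  73. 239.]
body (-89, 38, -79) [ 82. 348.] [ 77.  73. 185.]
body (-89, -38, -150) [-237.  333.] [139.  73. 269.]
```

```bash
python3 -m pendant '[{"translation":[0,3,11],"delta_rot":[0,0,0]},{"translation":[0,3,12],"delta_rot":[0,0,0]},{"translation":[0,0,0],"delta_rot":[0,0,0]}]'; python3 togo.py 118 -16 91
python3 - <<'E'
from h import *
im=optics.grab_frame('scene')[:,:,::-1]; cv2.imwrite('pics/s17.png',cv2.resize(im[160:270,200:330],None,fx=6,fy=5))
E
```

```text
time_s: 14.2
eef_pos: [0.4569, 0.0975, 0.0893]
eef_rot: [0.831, 0.549, -0.048, -0.072]
wrist_force: [0.2, -0.3, 0.0]
finger_gap: 0.0007
t 14.2 tcp jig mm [125.5 -15.9  89.3] rot to go deg [-9.93 -0.01  0.03]
F jig [-0.32  0.18  0.01] gap 0.7 q [ 0.02  0.49  1.72  0.08  1.09 -1.19]
shift tool mm [ 0.   7.1 -3. ]  in final axes [ 0.1  7.5 -1.7]
```

View pics/s17.png

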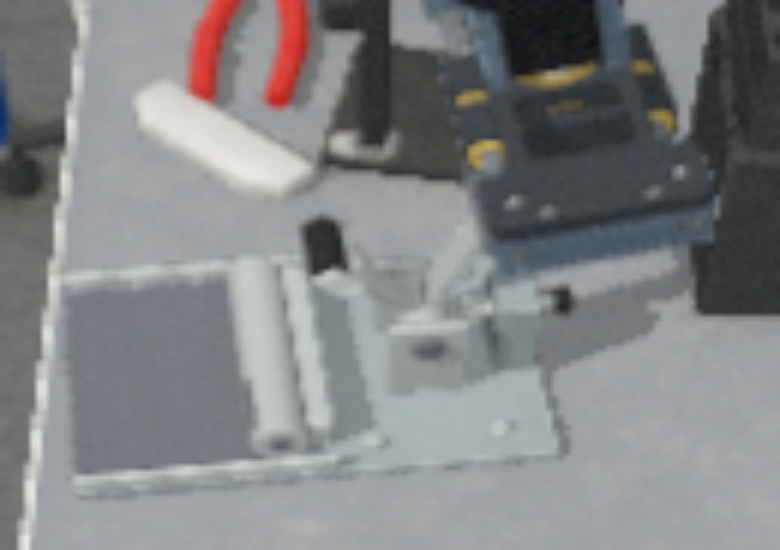

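```bash
python3 -m pendant '[{"translation":[0,6,2],"delta_rot":[0,0,0]},{"translation":[0,6,1],"delta_rot":[0,0,0]},{"translation":[0,5,0],"delta_rot":[0,0,0]},{"translation":[0,4,0],"delta_rot":[0,0,0]}]'; python3 togo.py 118 -16 91
python3 - <<'E'
from h import *
im=optics.grab_frame('scene')[:,:,::-1]; cv2.imwrite('pics/s18.png',cv2.resize(im[160:270,200:330],None,fx=6,fy=5))
E
```

```text
time_s: 14.75
eef_pos: [0.4759, 0.0895, 0.0833]
eef_rot: [0.831, 0.549, -0.048, -0.073]
wrist_force: [-8.1, 3.6, 8.9]
finger_gap: 0.0006
t 14.75 tcp jig mm [104.9 -16.   83.3] rot to go deg [-10.01  -0.02   0.04]
F jig [ 8.85 -0.16  8.85] gap 0.6 q [ 0.01  0.52  1.69  0.08  1.1  -1.2 ]
shift tool mm [ -0.  -14.3  -5.3]  in final axes [ -0.  -13.1  -7.7]
```

View pics/s18.png

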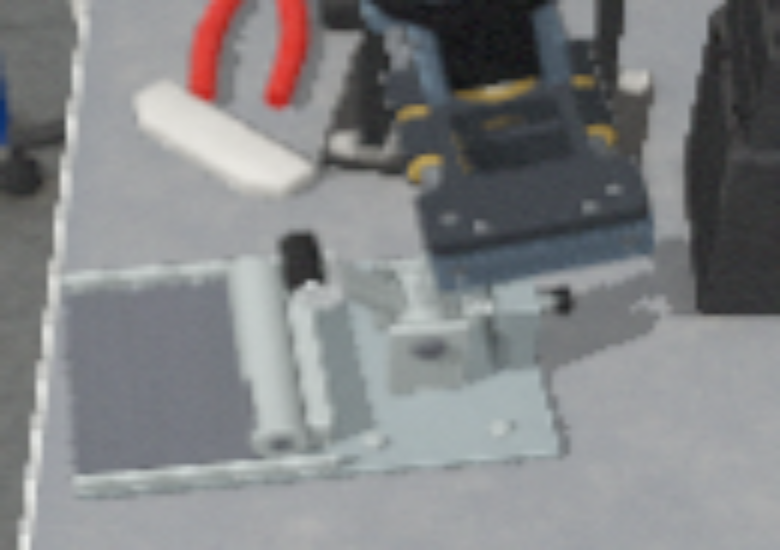

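```bash
python3 -m pendant '[{"translation":[0,5,-2],"delta_rot":[0,0,0]},{"translation":[0,5,-2],"delta_rot":[0,0,0]},{"translation":[0,5,-1],"delta_rot":[0,0,0]},{"translation":[0,5,-1],"delta_rot":[0,0,0]},{"translation":[0,5,-1],"delta_rot":[0,0,0]},{"translation":[0,5,-1],"delta_rot":[0,0,0]}]'; python3 togo.py 43 -16 76
python3 - <<'E'
from h import *
im=optics.grab_frame('scene')[:,:,::-1]; cv2.imwrite('pics/s19.png',cv2.resize(im[160:270,200:330],None,fx=6,fy=5))
E
```

```text
time_s: 15.55
eef_pos: [0.5019, 0.0779, 0.0853]
eef_rot: [0.831, 0.549, -0.051, -0.076]
wrist_force: [-4.9, 1.4, -2.5]
finger_gap: 0.0003
t 15.55 tcp jig mm [ 76.4 -15.6  85.3] rot to go deg [-10.49   0.04   0.03]
F jig [ 5.08  0.67 -2.47] gap 0.3 q [-0.01  0.55  1.62  0.07  1.15 -1.22]
shift tool mm [ 0.4 34.5  3.1]  in final axes [ 0.4 33.4  9.3]
```

View pics/s19.png

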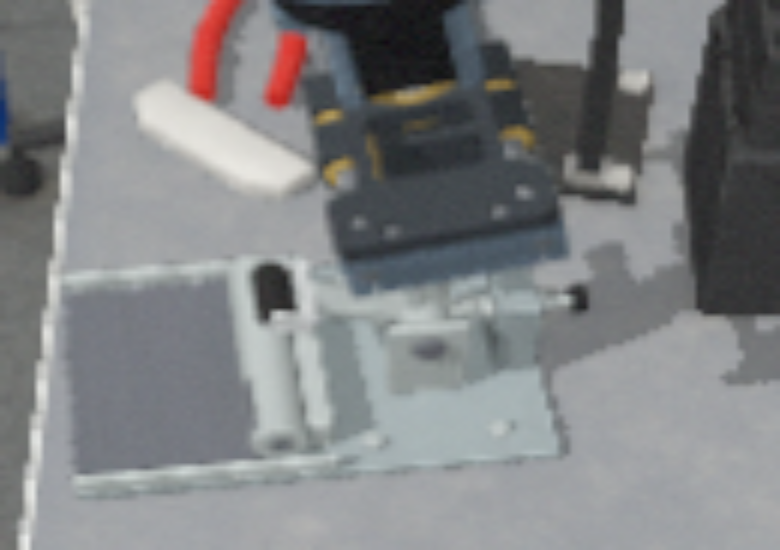

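```bash
python3 -m pendant '[{"translation":[0,5,0],"delta_rot":[0,0,0]},{"translation":[0,5,1],"delta_rot":[0,0,0]},{"translation":[0,5,1],"delta_rot":[0,0,0]},{"translation":[0,5,1],"delta_rot":[0,0,0]},{"translation":[0,4,1],"delta_rot":[0,0,0]}]'; python3 togo.py 43 -16 76
python3 - <<'E'
from h import *
im=optics.grab_frame('scene')[:,:,::-1]; cv2.imwrite('pics/s20.png',cv2.resize(im[160:270,200:330],None,fx=6,fy=5))
E
```

```text
time_s: 16.23
eef_pos: [0.5243, 0.0683, 0.0765]
eef_rot: [0.831, 0.549, -0.051, -0.076]
wrist_force: [-5.5, 3.7, 1.6]
finger_gap: 0.0004
t 16.23 tcp jig mm [ 52.  -15.5  76.5] rot to go deg [-1.052e+01  5.000e-02  1.000e-02]
F jig [ 6.55 -1.25  1.57] gap 0.4 q [-0.03  0.59  1.57  0.07  1.16 -1.23]
shift tool mm [ 0.5  8.9 -1.1]  in final axes [0.5 9.  0.5]
```

View pics/s20.png

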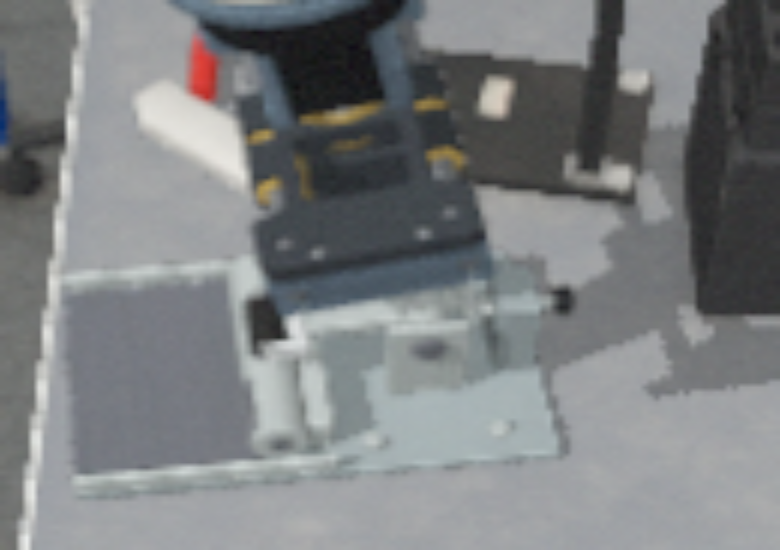

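```bash
python3 -m pendant '[{"translation":[0,3,0],"delta_rot":[0,0,0]},{"translation":[0,2,0],"delta_rot":[0,0,0]},{"translation":[0,2,0],"delta_rot":[0,0,0]},{"translation":[0,0,0],"delta_rot":[0,0,0]}]'; python3 togo.py 43 -16 75
python3 - <<'E'
from h import *
im=optics.grab_frame('wrist')[:,:,::-1]; cv2.imwrite('pics/w21.png',im)
im=optics.grab_frame('scene')[:,:,::-1]; cv2.imwrite('pics/s21.png',cv2.resize(im[160:270,200:330],None,fx=6,fy=5))
E
```

```text
time_s: 16.77
eef_pos: [0.5279, 0.0665, 0.0739]
eef_rot: [0.831, 0.548, -0.053, -0.079]
wrist_force: [-5.5, 4.3, 7.9]
finger_gap: 0.0004
t 16.77 tcp jig mm [ 47.9 -15.3  73.9] rot to go deg [-1.097e+01  1.000e-01 -1.000e-02]
F jig [ 6.71 -1.81  7.85] gap 0.4 q [-0.03  0.6   1.55  0.07  1.17 -1.24]
shift tool mm [ 0.7  4.6 -2. ]  in final axes [ 0.7  4.9 -1.1]
```

View pics/s21.png

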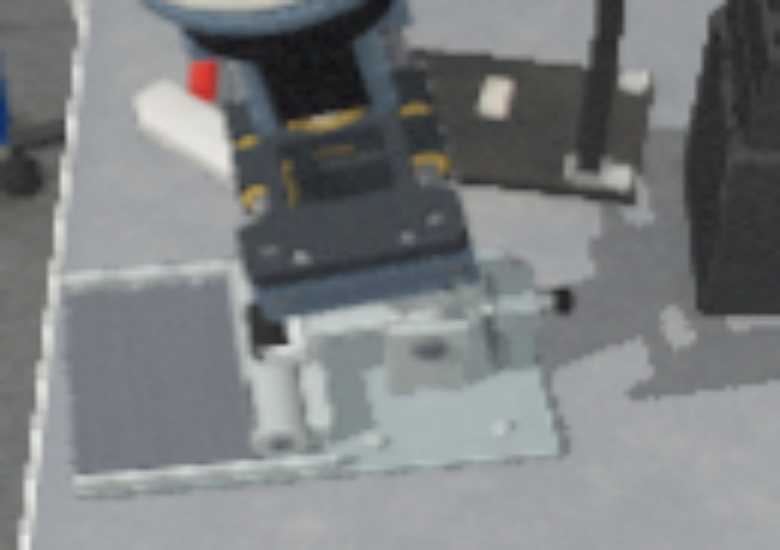

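View pics/w21.png

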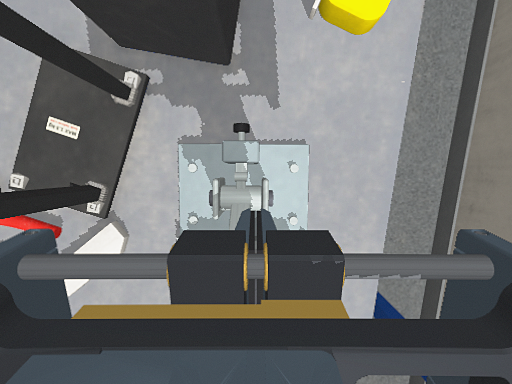

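```bash
python3 -m pendant '[{"translation":[0,2,1],"delta_rot":[0,0,0]},{"translation":[0,0,0],"delta_rot":[0,0,0]}]'; python3 togo.py;  python3 -m pendant '[{"translation":[0,2,1],"delta_rot":[0,0,0]},{"translation":[0,0,0],"delta_rot":[0,0,0]}]'; python3 togo.py
```

```text
time_s: 17.12
eef_pos: [0.529, 0.0661, 0.0728]
eef_rot: [0.831, 0.549, -0.054, -0.08]
wrist_force: [-6.8, 2.3, 8.1]
finger_gap: 0.0006
t 17.12 tcp jig mm [ 46.8 -15.4  72.8] rot to go deg [-11.06   0.1   -0.  ]
F jig [7.18 0.58 8.07] gap 0.6 q [-0.04  0.6   1.55  0.07  1.17 -1.24]
time_s: 17.38
eef_pos: [0.5301, 0.0657, 0.0719]
eef_rot: [0.83, 0.548, -0.054, -0.081]
wrist_force: [-6.5, 2.8, 9.8]
finger_gap: 0.0007
t 17.38 tcp jig mm [ 45.6 -15.4  71.9] rot to go deg [-11.15   0.1    0.  ]
F jig [ 7.04 -0.02  9.83] gap 0.7 q [-0.04  0.6   1.55  0.07  1.17 -1.24]
```

Run:
```python
from h import *
from togo import J,p
c=cam('scene')
ims=[optics.grab_frame('scene').astype(float) for _ in range(3)]
im=np.mean(ims,0)[:,:,::-1].astype(np.uint8); k=14
x0,y0=232,205
big=cv2.resize(im[y0:y0+40,x0:x0+55],None,fx=k,fy=k,interpolation=cv2.INTER_CUBIC)
def W(P): return (J@(np.array(P,float).T/1000)).T+[p[0],p[1],0]
a=np.linspace(0,2*np.pi,60)
for q,col in((0.85,(255,0,0)),(0.95,(0,200,0)),(1.02,(0,255,255)),(1.07,(0,0,255))):
    t=np.arctan2(50,-39)+q; cx,cz=64+63.5*np.cos(t),45+63.5*np.sin(t)
    hull=[]
    for y in(-15,15):
        u=proj(c,W(np.c_[cx+8*np.cos(a),0*a+y,cz+8*np.sin(a)])); hull.append(u)
    h=cv2.convexHull(np.float32(np.vstack(hull)))[:,0]+[0,1.2]
    cv2.polylines(big,[np.int32((h-[x0,y0]+.5)*k)],True,col,1)
# bar outline in seat
hull=[]
for y in(-55,55): hull.append(proj(c,W(np.c_[12*np.cos(a),0*a+y,18+12*np.sin(a)])))
h=cv2.convexHull(np.float32(np.vstack(hull)))[:,0]+[0,1.2]
cv2.polylines(big,[np.int32((h-[x0,y0]+.5)*k)],True,(255,0,255),1)
cv2.imwrite('pics/s22.png',big)
```

```text
t 17.38 tcp jig mm [ 45.6 -15.4  71.9] rot to go deg [-11.15   0.1    0.  ]
F jig [ 7.04 -0.02  9.83] gap 0.7 q [-0.04  0.6   1.55  0.07  1.17 -1.24]
```

View pics/s22.png

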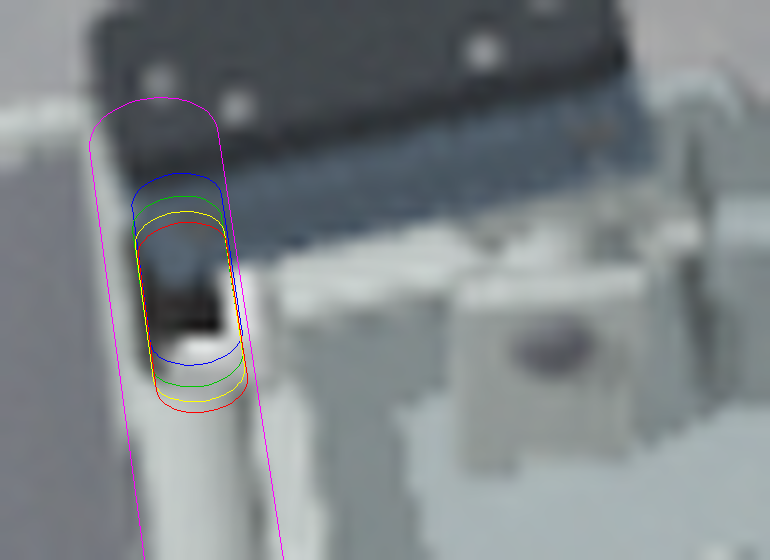

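```bash
python3 -m pendant '[{"translation":[0,2,1.5],"delta_rot":[0,0,0]},{"translation":[0,0,0],"delta_rot":[0,0,0]}]'; python3 togo.py;  python3 -m pendant '[{"translation":[0,2,1.5],"delta_rot":[0,0,0]},{"translation":[0,0,0],"delta_rot":[0,0,0]}]'; python3 togo.py
```

```text
time_s: 17.77
eef_pos: [0.5308, 0.0655, 0.0711]
eef_rot: [0.83, 0.548, -0.055, -0.081]
wrist_force: [-7.5, 2.6, 13.7]
finger_gap: 0.0004
t 17.77 tcp jig mm [ 44.9 -15.5  71.1] rot to go deg [-11.26   0.09   0.  ]
F jig [ 7.89  0.59 13.72] gap 0.4 q [-0.04  0.61  1.55  0.07  1.18 -1.24]
time_s: 18.02
eef_pos: [0.5309, 0.0654, 0.0709]
eef_rot: [0.83, 0.548, -0.055, -0.083]
wrist_force: [-8.0, 2.9, 15.9]
finger_gap: 0.0004
t 18.02 tcp jig mm [ 44.8 -15.5  70.9] rot to go deg [-1.142e+01  9.000e-02  1.000e-02]
F jig [ 8.56  0.45 15.92] gap 0.4 q [-0.04  0.61  1.54  0.08  1.18 -1.24]
```

```bash
python3 - <<'E'
from h import *
im=optics.grab_frame('scene')[:,:,::-1]; cv2.imwrite('pics/s23.png',cv2.resize(im[160:270,200:330],None,fx=6,fy=5))
im=optics.grab_frame('wrist')[:,:,::-1]; cv2.imwrite('pics/w23.png',im)
E
python3 togo.py; python3 -m pendant '[{"translation":[0,0,0],"delta_rot":[0,0,0]},{"translation":[0,0,0],"delta_rot":[0,0,0]},{"translation":[0,0,0],"delta_rot":[0,0,0]}]' >/dev/null; python3 togo.py
```

```text
t 18.12 tcp jig mm [ 44.7 -15.5  70.8] rot to go deg [-1.141e+01  9.000e-02  1.000e-02]
F jig [10.12  0.55 18.59] gap 0.3 q [-0.04  0.61  1.54  0.08  1.18 -1.24]
t 18.5 tcp jig mm [ 45.7 -15.4  72. ] rot to go deg [-11.53   0.09   0.02]
F jig [ 7.2  -0.16  9.95] gap 0.6 q [-0.04  0.61  1.54  0.08  1.18 -1.24]
```

View pics/s23.png

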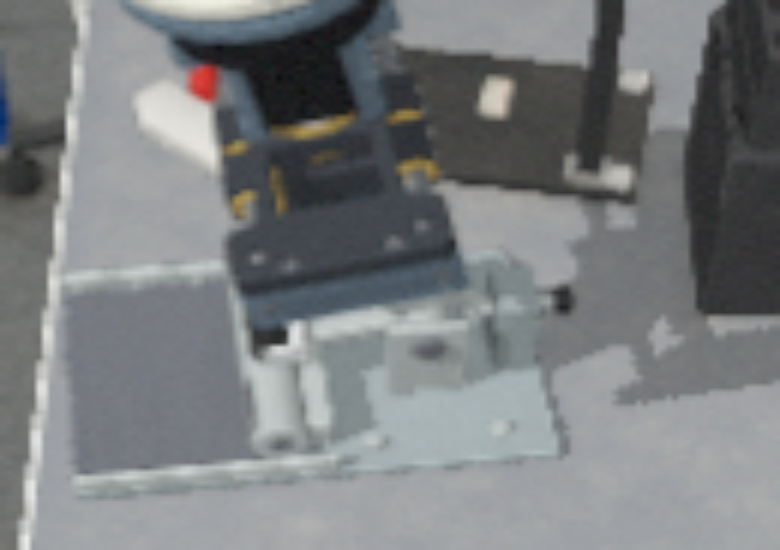

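View pics/w23.png

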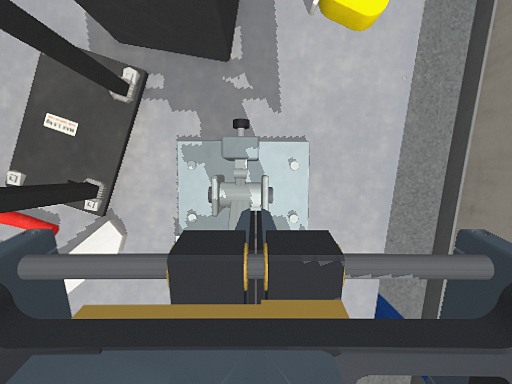

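```bash
python3 -m pendant '[{"translation":[0,2,1],"delta_rot":[0,0,0]},{"translation":[0,1.5,1],"delta_rot":[0,0,0]}]'; python3 togo.py
python3 - <<'E'
from h import *
for _ in range(8): im=optics.grab_frame('scene')
cv2.imwrite('pics/s24.png',cv2.resize(im[160:270,200:330,::-1],None,fx=6,fy=5))
E
python3 togo.py
```

```text
time_s: 18.75
eef_pos: [0.5312, 0.0652, 0.0705]
eef_rot: [0.83, 0.548, -0.057, -0.085]
wrist_force: [-12.6, 5.8, 26.6]
finger_gap: 0.0005
t 18.75 tcp jig mm [ 44.4 -15.4  70.5] rot to go deg [-11.73   0.09   0.02]
F jig [13.92 -0.39 26.57] gap 0.5 q [-0.04  0.61  1.54  0.08  1.19 -1.24]
t 19.15 tcp jig mm [ 44.5 -15.5  70.6] rot to go deg [-11.72   0.09   0.02]
F jig [13.43  1.25 22.74] gap 0.6 q [-0.04  0.61  1.54  0.08  1.19 -1.24]
```

View pics/s24.png

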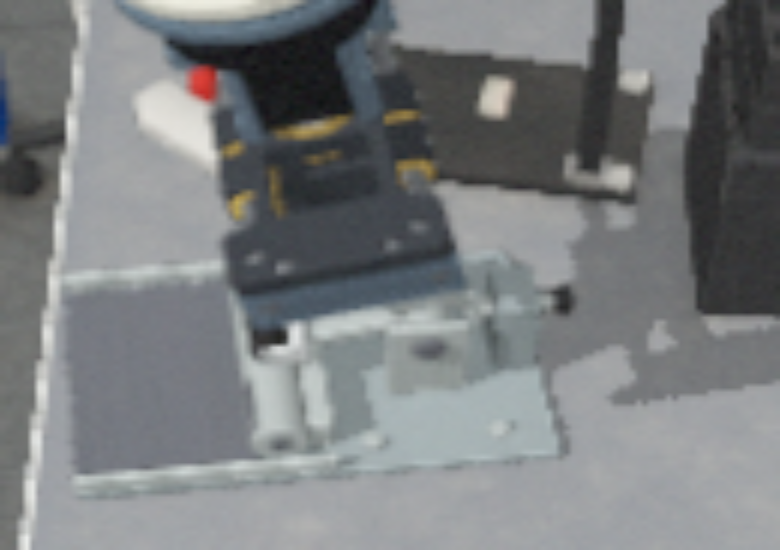

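```bash
python3 -m pendant '[{"translation":[0,0.3,0.2],"delta_rot":[0,0,0]}]'>/dev/null; python3 togo.py
python3 - <<'E'
from h import *
for _ in range(10): im=optics.grab_frame('scene')
E
python3 togo.py
```

```text
t 19.27 tcp jig mm [ 44.9 -15.5  71.1] rot to go deg [-11.79   0.09   0.03]
F jig [ 8.83  1.52 16.52] gap 0.6 q [-0.04  0.61  1.54  0.08  1.19 -1.24]
t 19.77 tcp jig mm [ 44.8 -15.5  71. ] rot to go deg [-11.79   0.09   0.02]
F jig [ 9.83  1.25 18.24] gap 0.7 q [-0.04  0.61  1.54  0.08  1.19 -1.24]
```

Stable at about 20 N, with the arm at its stop, the pawl home and the bar seated. Handing in.

```bash
python3 -c "
from cell import job
print(job.sign_off())"; python3 togo.py
```

```text
the job is handed in; nothing more can be done
None
the job is handed in; nothing more can be done
```

I rolled the bar along the bed into the seat, then pushed the press arm past the click and held it against the bar. I handed the job in at about 19.8 s with the fingers still pushing; no verdict was reported.

**What I did**
- I pushed the bar from behind with the finger sides until it met the stop wall, where the force along the roll reached 11 N. After backing off, the wrist picture put the bar on the seat line and parallel to the wall.
- I shut the fingers and pushed the press arm over by its cross bar, 15 mm off its middle towards jig -y to clear the helping-hands frame. The scene pictures showed the pawl pushed out, then back home after the click.

**Last checks**
- **Arm angle:** The arm stopped moving while the force kept rising, so I take it to be at or near its 1.10 rad stop. I could not read the joint directly.
- **Push:** It held steady at about 20 N for 0.5 s before hand-in. Rows with no movement had let it slip back, so I ended on a pushing row.
- **Bar and idler:** In the last picture the bar is in its seat with the idler on it. The idler's force on the bar is inferred from the arm angle, not measured.
- **Bystanders:** The gripper stayed clear of the gauge, pliers and tape measure. They looked unmoved wherever they were visible, but I did not measure them.

**What disagreed**
- **Finger length:** The fingertips seem to end about 20 mm short of the reported tool point. My first two passes went over the bar without moving it. A later pass pressed on its top with 15 N, until I lowered the tool.
- **Arm angle:** A rough estimate from geometry, before the last pushes, gave 1.02 rad, lower than the 1.07 the forces suggested.

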